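Lean the tasting board on its display stand

ROBOT

A 6-joint arm with a two-finger parallel gripper is mounted at the origin on a cart in front of the work surface, level with it; the furniture and walls round the work are solid. World frame = base frame: x ahead of the robot, y to its left, z up, the work surface at z = 0. Lengths are in m, angles in rad, forces in N, time in s.
With the tool pointing down it reaches from about 0.225 to 0.875 m from the base axis. Payload 3.4 kg.
Tool frame: the origin (TCP) lies at the very end of the fingers, on their centre line; the grasp point (between the pads) lies 19 mm behind it (tcp_to_grasp is the distance from the TCP to the grasp point, in m); x points along the fingers, y is the direction in which the jaws open and shut, and the axes are right-handed (so a half turn about x gives the same grasp; the last joint's range is limited). The gripper opens to 85 mm and grips with 20 to 120 N. Pads are 22 mm wide; open, the fingers measure 114 mm over their backs; the gripper's body (76 mm by 85 mm) begins 54 mm behind the grasp point. The pads swing forward as they close: fully open they stand 13 mm farther back than shut.
Start: joints at [-1.284, 0.276, 1.505, -0, 1.361, -0.121], TCP at [0.228, -0.528, 0.194] pointing down, gripper open.
Joint ranges: [-2.89, 2.89], [-0.75, 2.08], [0.22, 2.7], [-1.18, 4.32], [0.11, 2.71], [-2.7, 2.7]. Speed limits (rad/s): [2.57, 2.57, 3.14, 3.14, 3.14, 3.14].

INTERFACE

Orientations are given as a unit quaternion [x, y, z, w].
In Python, from cell import * gives the robot as it stands.
- The arm moves only by the shell command python3 -m pendant 'ROWS' [FORCE]. ROWS is JSON, a list of rows, each an object of numbers: "rx", "ry", "rz": the turn, a rotation vector about the tool's x, y, z in degrees; "dx", "dy", "dz": the shift along the tool's x, y, z in cm; "gripper": the finger opening in cm, from 0 to 8.54. A call has 1 to 12 rows; each row shifts and turns the pose as measured when the row begins, along the tool's axes as they then stand; what a row does not reach is not made up. A row lasts 1/8 s, in which the tool goes at most 62.5 mm and 10.7 degrees, less where a joint would pass 70% of its speed; a pose out of reach is approached as far as the arm can. A call is refused whole if a number of a shift passes 6.25 or a number of a turn 10.7, either way. A call with a gripper value outside its range is refused whole. The fingers move at their own pace and stop on an object; FORCE is the grip in N (left out, the last holds). Time passes only in rows, so rows that do not move let the fingers close. It gives the time, the measured TCP pose, the force and the opening at its end, in the units of the state.
- get_obs(): the state, without advancing time (a new reading comes with each control period).
- read_camera(name): name is "scene" or "side" or "wrist"; returns a dict with "color" (384x512x3 uint8, red, green, blue), "vertical_fov" (degrees; the focal length in pixels is half the picture's height over the tangent of half this angle, whatever the lens; pixels are square), "cx", "cy" (the principal point, pixels), "extrinsics" (4x4, takes a point from world to camera coordinates); the wrist camera has in their place "tool_from_camera" (4x4, takes a point from camera to tool coordinates, whose origin is the TCP and whose axes are the tool frame's). Camera axes: x right, y down, z forward; pixel columns grow to the right and rows downward; lengths in m; the calibration is good to about 2 mm. A picture is of the moment at which its call begins: read the wrist's pose just before it. There is no depth.
- hand_in(): hands the job in, once; it reports no verdict.
Trained networks look in a picture, given as the dict that the camera call returned (one of the last four; its "shot" number tells which), for a name from the list of things; names that differ only in an ending like _2 or _b are one class to them, and where a whole thing is asked for, a point or a joint stands for the part that bears it (a point fixed in the world has none). Each returns a list of dicts, best first, with "p" (0 to 1); they miss things now and then, are a little off and sometimes report something else, mostly with a low value. They report only what shows in the picture. A call takes as long as a camera call. They do not tell look-alikes from the thing itself.
- spot_in(thing, picture): "at" ([x, y, z] in m, in world coordinates, good to about 4 mm: the middle of the surface that is visible of it).
- masks_of(thing, picture): "mask" (384x512 bool, what is visible of it).
The state is a dict: "time": time; "joint_pos": joint angles; "dq": joint speeds; "joint_efforts": joint torques, N m; "position": TCP position; "tcp_rot": TCP orientation; "ft_force": force on the tool from outside, world axes, zero at the start; "wrist_torque": the same for the moment, N m; "width": finger opening in m.
Only numpy, scipy, OpenCV 4.12 (cv2) and the standard library are available. Lean on these libraries where they do the work, as an engineer would, in place of code of your own. Each camera call takes 0.05 s, during which the arm holds its last target. There are 200 camera calls.

TASK

Set up the tasting board on the counter stand: first, while the board still stands in the wire rack, slide the stand's foot bar towards the back panel until the bar's panel-side face is on the brass line. Then take the wooden board out of the rack and lean it on end against the middle of the back panel, square to it, with its lower end resting on the stand's base right behind the foot bar so that it cannot slip. Leave the bar on the line, let go, and do not disturb the ribbon spool, gift box and sweet tin.

Things in the scene. Friction and masses are not known exactly. Their poses are not given: they have to be found in the camera images.
- stand: fixed wooden display stand. Base 212 x 130 x 12 mm (x -172..40, y -65..65 mm). Upright back panel 120 mm wide, 18 mm thick, z 12..132 mm, front face at x = 0. Origin on the worktop below that face's middle; x from foot bar to panel, y along the panel, z up. The board's top leans to +x over the panel's upper edge, 28 degrees from vertical; some 60 mm of board stays free above that edge for fingers.
- mark_line (a point): middle of the brass line inlaid across the base top (3 mm wide, along y), 75 mm in front of the panel's face; axes as the stand
- foot_bar (a joint): slide of the foot bar along the stand's +x, in m: 0 is farthest out (bar face 125 mm from the panel), 0.050 puts its face on the brass line, 0.090 is the inner stop. It stays where it is left; moving it takes about 2.5 N
- bar_face (a point): middle of the lower edge of the foot bar's panel-side face, level with the base top; axes as the stand. The dark steel bar lies from here 14 mm to -x, is 96 mm long (y) and 17 mm high
- bar_tab (a point): on the red upright tab of the foot bar, 7 mm below its top: the tab is 10 mm thick (x), 30 mm wide (y), its top 64 mm above the worktop. It can be pinched from above across its thickness or pushed
- rack: fixed drying rack, wooden base 100 x 120 x 12 mm with four steel wire hoops (5 mm wire, 62 mm high above the base, 56 mm long in x) at y = -33, -11, 11, 33 mm: three upright slots 17 mm wide along x. Origin: middle of its underside; z up. The board stands upright in the middle slot
- board: walnut tasting board 68 x 200 x 13 mm, 0.15 to 0.3 kg, at the start standing on end in the rack (top 212 mm above the worktop). Origin: centre of one large face; x across its width, y along its length, z through its thickness (it fills z = 0..13 mm). At the start y points up, z along the rack's -y
- board_end_a (a point): centre of one short end face of the board (y = -100 mm), the lower end at the start; axes as the board
- board_end_b (a point): centre of the other short end face of the board (y = +100 mm)
- spool: red ribbon spool, 66 mm diameter, 26 mm high, bystander; origin at the centre of its underside
- gift_box: brown card gift box 66 x 66 x 48 mm, bystander; origin at the centre of its underside
- tin: round sweet tin with brown lid, 65 mm diameter, 40 mm high, bystander; origin at the centre of its underside
Not all that is in view belongs to the job. Leave any green look-alike of the board alone.

How it is judged:
On the way:
1. with the board still standing in the rack, the foot bar's face is on the brass line (within 6 mm) and still (value of joint foot_bar between 0.044 and 0.056 m and velocity of joint foot_bar between -0.01 and 0.01 m/s and distance of board from where it was at the start of the episode below 0.03 m), for 0.3 s.
At the end, for the whole second after the job is handed in: Bar face within 6 mm of the brass line; board on end on the base, leaning on the panel 22 to 35 degrees from vertical, square within 8.5 degrees, within 30 mm of the panel's middle, lower end behind the bar (gap at most 8 mm); released, at rest (value of joint foot_bar between 0.044 and 0.056 m and angle between the y axis of board and the z axis of stand, either way round between 0.38 and 0.61 rad and angle between the x axis of board and the y axis of stand, either way round below 0.15 rad and ((x of board_end_a in the frame of bar_face between 0.002 and 0.014 m and z of board_end_a in the frame of bar_face below 0.01 m and x of board_end_b in the frame of stand above 0.005 m and y of board_end_a in the frame of stand between -0.03 and 0.03 m) or (x of board_end_b in the frame of bar_face between 0.002 and 0.014 m and z of board_end_b in the frame of bar_face below 0.01 m and x of board_end_a in the frame of stand above 0.005 m and y of board_end_b in the frame of stand between -0.03 and 0.03 m)) and contact force between board and stand above 0.3 N and linear speed of board below 0.02 m/s and angular speed of board below 0.1 rad/s); the robot touches nothing.
It fails at once if the ribbon spool, gift box or sweet tin is moved more than 25 mm (distance of any of spool, gift_box, tin from where it was at the start of the episode above 0.025 m).
It also fails if it takes over 43 s, if anything falls off the work surface, if the arm or the gripper's body presses on something with over 40 N, if the wrist force passes 120 N, or if a joint passes its speed limit or range.

## Working session

There is one attempt and no reset: what is moved stays moved. The work goes in short steps, Python scripts to look and compute and a shell command to move; the robot and the scene stay as the last step left them, time stands still between calls to the robot, and variables do not carry over. Pictures are saved under pics/ and viewed, about 8 in all and at most 12, crops included, and the job is handed in when it is done.

```bash
ls; mkdir -p pics; python3 - <<'E'
from cell import *
import cv2,numpy as np
o=get_obs(); print({k:np.round(v,3).tolist() for k,v in o.items()})
for n in ["scene","side"]:
    p=read_camera(n); cv2.imwrite(f"pics/{n}0.png",p["color"][:,:,::-1])
    print(n,p["vertical_fov"],p["cx"],p["cy"],np.round(p["extrinsics"],3).tolist())
    for t in ["stand","foot_bar","bar_tab","bar_face","mark_line","rack","board","board_end_a","spool","gift_box","tin"]:
        try: print(t,[(np.round(d["at"],3).tolist(),round(d["p"],2)) for d in spot_in(t,p)[:3]])
        except Exception as e: print(t,e)
E
```

```text
pics
{'time': 0.0, 'joint_pos': [-1.284, 0.277, 1.506, 0.0, 1.361, -0.121], 'dq': [0.0, 0.0, 0.002, 0.001, 0.001, 0.0], 'joint_efforts': [0.001, -41.676, -24.581, 0.0, 0.011, 0.0], 'position': [0.228, -0.527, 0.193], 'tcp_rot': [-0.692, -0.144, 0.693, -0.143], 'ft_force': [-0.624, 0.591, -0.284], 'wrist_torque': [0.075, -0.048, 0.043], 'width': 0.085}
scene 48.04464976510034 246.70844683684012 192.99907235820064 [[-0.9, -0.437, -0.0, 0.45], [-0.237, 0.488, -0.84, 0.27], [0.367, -0.756, -0.543, 0.933], [0.0, 0.0, 0.0, 1.0]]
stand [([0.47, -0.072, 0.023], 0.77)]
foot_bar [([0.476, 0.035, 0.029], 0.79), ([0.463, -0.076, 0.027], 0.5)]
bar_tab [([0.473, 0.041, 0.033], 0.59)]
bar_face [([0.466, -0.075, 0.025], 0.68), ([0.472, 0.046, 0.031], 0.62)]
mark_line [([0.465, -0.075, 0.024], 0.79), ([0.476, 0.04, 0.033], 0.66), ([0.678, 0.092, 0.044], 0.32)]
rack [([0.394, 0.266, 0.009], 0.96)]
board [([0.536, 0.212, 0.119], 0.81), ([0.408, 0.249, 0.14], 0.61), ([0.476, 0.038, 0.032], 0.39)]
board_end_a [([0.537, 0.209, 0.128], 0.86), ([0.403, 0.251, 0.137], 0.67)]
spool [([0.361, -0.29, 0.028], 0.
[... 210 characters left out ...]
59, 0.498, -0.852, 0.238], [0.212, -0.826, -0.522, 1.141], [0.0, 0.0, 0.0, 1.0]]
stand [([0.482, -0.078, 0.03], 0.85)]
foot_bar [([0.5, 0.04, 0.028], 0.52), ([0.407, 0.251, 0.134], 0.25)]
bar_tab [([0.501, 0.036, 0.028], 0.42)]
bar_face [([0.406, 0.263, 0.014], 0.61), ([0.501, 0.041, 0.028], 0.55), ([0.515, -0.31, 0.042], 0.46)]
mark_line [([0.484, -0.079, 0.028], 0.69), ([0.409, 0.251, 0.135], 0.36)]
rack [([0.404, 0.264, 0.014], 0.95)]
board [([0.541, 0.203, 0.119], 0.69), ([0.406, 0.25, 0.137], 0.58)]
board_end_a [([0.41, 0.251, 0.135], 0.93), ([0.546, 0.207, 0.119], 0.9)]
spool []
gift_box [([0.409, 0.248, 0.135], 0.66), ([0.518, -0.313, 0.042], 0.59)]
tin [([0.677, 0.094, 0.041], 0.91)]
```

View pics/scene0.png

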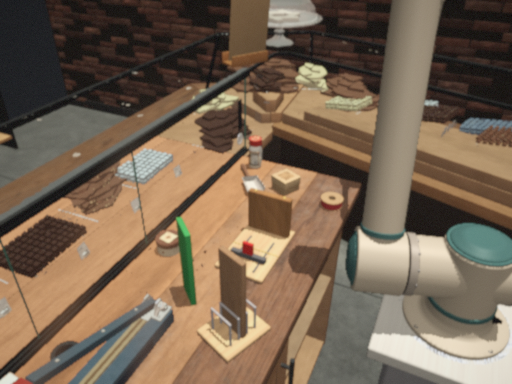

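View pics/side0.png

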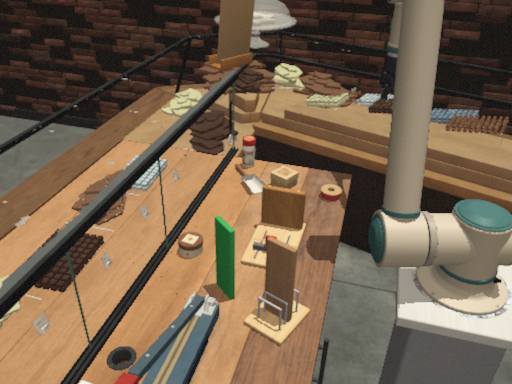

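The views show the rack with the walnut board at about (235,320) in the scene picture, and the green look-alike at (188,265). The stand is at (262,240), with its panel on the far side. The spool is at (332,200), the box at (285,180) and the tin at (167,240). I'll crop in for yaw corners.

```bash
python3 - <<'E'
import cv2,numpy as np
a=cv2.imread("pics/scene0.png")[185:360,195:305]; b=cv2.imread("pics/side0.png")[175:350,230:340]
cv2.imwrite("pics/crop0.png",np.hstack([cv2.resize(i,None,fx=3.4,fy=3.4,interpolation=cv2.INTER_CUBIC) for i in(a,b)]))
E
```

```text
(no output)
```

View pics/crop0.png

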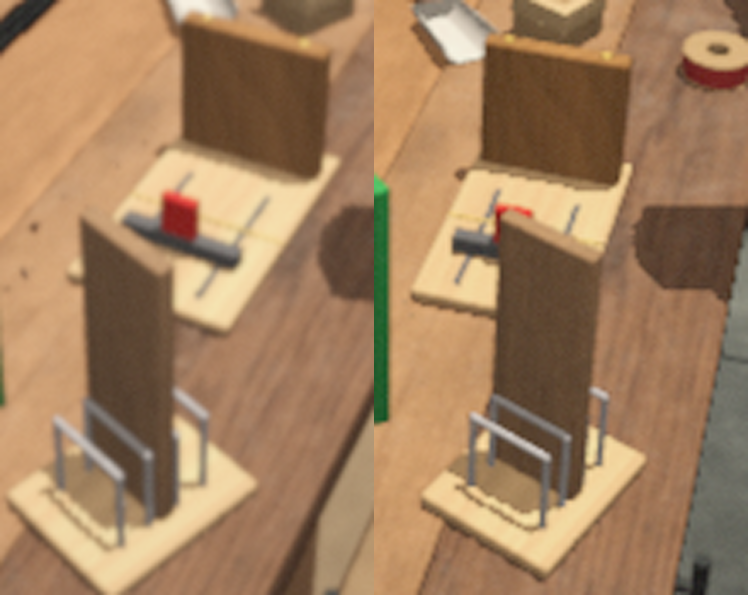

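The crops show stand base corners at (70,268), (222,325) and (338,158) in the left crop. Rack corners are at (10,492), (110,588) and (256,487). I'll fit poses to these.

```bash
cat > h.py <<'E'
from cell import *
import cv2,numpy as np
from scipy.optimize import least_squares
from scipy.spatial.transform import Rotation as R
def proj(p,P,T=None):
    T=p["extrinsics"] if T is None else T
    P=np.atleast_2d(P); c=P@T[:3,:3].T+T[:3,3]; f=192/np.tan(np.radians(p["vertical_fov"])/2)
    return np.c_[p["cx"]+f*c[:,0]/c[:,2],p["cy"]+f*c[:,1]/c[:,2]]
def world(s,P):  # s=x,y,yaw
    c,n=np.cos(s[2]),np.sin(s[2]); P=np.atleast_2d(np.array(P,float))
    return np.c_[s[0]+c*P[:,0]-n*P[:,1],s[1]+n*P[:,0]+c*P[:,1],P[:,2]]
def wristT(p,o): # world->camera
    W=np.eye(4); W[:3,:3]=R.from_quat(o["tcp_rot"]).as_matrix(); W[:3,3]=o["position"]
    return np.linalg.inv(W@np.array(p["tool_from_camera"]))
def fit(obs,s0): # obs: list of (pic,T,model pts,pixels)
    f=lambda s:np.concatenate([(proj(p,world(s,M),T)-U).ravel() for p,T,M,U in obs])
    r=least_squares(f,s0,loss="soft_l1"); return r.x,np.round(r.fun,1)
def delta(pos,M):  # from here to pose: shift (cm, tool axes) and rotvec (deg, tool axes)
    o=get_obs(); A=R.from_quat(o["tcp_rot"]).as_matrix()
    print("shift cm",np.round(100*A.T@(np.array(pos)-o["position"]),2),"turn deg",np.round(np.degrees(R.from_matrix(A.T@M).as_rotvec()),2),"t",round(o["time"],2))
E
python3 - <<'E'
from h import *
a=read_camera("scene"); b=read_camera("side")
u=lambda l,ox,oy,dx=0:(np.array(l,float)-[dx,0])/3.4+[ox,oy]-0.35
SA=u([(70,268),(222,325),(338,158),(181,148),(315,175)],195,185)
SB=u([(413,295),(630,165),(483,163),(617,183)],230,175,374)
M=np.array([(-172,65,12),(-172,-65,12),(40,-65,12),(0,60,12),(0,-60,12)])/1e3
s,r=fit([(a,None,M,SA),(b,None,M[[0,2,3,4]],SB)],[.47,-.08,-1.57]); print("stand",s.round(4),np.degrees(s[2]),r)
RA=u([(10,492),(110,585),(256,487)],195,185); RB=u([(423,494),(543,568),(646,457)],230,175,374)
M=np.array([(-50,-60,12),(50,-60,12),(50,60,12)])/1e3
for y in(3.1,-2.5):
  s,r=fit([(a,None,M,RA),(b,None,M,RB)],[.4,.26,y]); print("rack",s.round(4),np.degrees(s[2]),r)
E
```

```text
stand [ 0.4773 -0.0812 -1.5762] -90.30716712851586 [-0.4  0.8  3.2  0.7  1.3 -0.2 -0.4 -1.6  0.9  2.6 -1.2 -1.8  0.1 -1.
 -2.2 -0.3 -0.4  1.4]
rack [0.4112 0.2423 2.7494] 157.52990740663836 [-0.9 -0.4  0.3  3.6  1.9 -0.9 -2.  -0.8 -0.1  0.7  0.4 -0.2]
rack [ 0.4112  0.2423 -3.5338] -202.47009434992188 [-0.9 -0.4  0.3  3.6  1.9 -0.9 -2.  -0.8 -0.1  0.7  0.4 -0.2]
```

```bash
python3 - <<'E'
from h import *
yaw=np.radians(-90.3); X=np.array([np.cos(yaw),np.sin(yaw),0])
for sg in(1,-1):
    y=sg*X; x=np.array([0,0,-1.]); M=np.c_[x,y,np.cross(x,y)]
    delta([.477,.03,.33],M); 
o=get_obs(); print(R.from_quat(o["tcp_rot"]).as_matrix().round(2)); p=read_camera("wrist"); print(np.round(p["tool_from_camera"],3),p["vertical_fov"])
E
```

```text
shift cm [-13.57 -41.34 -44.98] turn deg [23.67  0.   -0.  ] t 1.3
shift cm [-13.57 -41.34 -44.98] turn deg [-1.5633e+02  1.0000e-02  0.0000e+00] t 1.3
[[ 0.    0.4  -0.92]
 [-0.   -0.92 -0.4 ]
 [-1.    0.    0.  ]]
[[ 0.    -0.263  0.965 -0.18 ]
 [ 1.     0.     0.     0.001]
 [-0.     0.965  0.263 -0.067]
 [ 0.     0.     0.     1.   ]] 63.12786912189074
```

```bash
python3 -m pendant '[{"dx":-5},{"dx":-4,"dy":-3,"dz":-3},{"dx":-3,"dy":-3.5,"dz":-3.8},{"dy":-4,"dz":-4.4},{"dy":-4,"dz":-4.4},{"dy":-4,"dz":-4.4},{"dy":-4,"dz":-4.4},{"dy":-4,"dz":-4.4},{"dy":-4,"dz":-4.4},{"dy":-4,"dz":-4.4},{"dy":-4,"dz":-4.4},{"rx":10}]'
python3 - <<'E'
from h import *
yaw=np.radians(-90.3); X=np.array([np.cos(yaw),np.sin(yaw),0])
y=X; x=np.array([0,0,-1.]); M=np.c_[x,y,np.cross(x,y)]
delta([.477,.03,.33],M); print(get_obs()["joint_pos"])
E
```

```text
shift cm [-13.57 -41.34 -44.98] turn deg [ 2.367e+01  0.000e+00 -1.000e-02] t 1.35
[-1.28399875e+00  2.75898027e-01  1.50489779e+00 -3.11427334e-05
  1.36069532e+00 -1.20996243e-01]schema error: expected keys rx, ry, rz, dx, dy, dz, gripper
```

```bash
python3 -m pendant '[{"rx":0,"ry":0,"rz":0,"dx":-5,"dy":0,"dz":0,"gripper":8.5},{"rx":0,"ry":0,"rz":0,"dx":-4,"dy":-3,"dz":-3,"gripper":8.5},{"rx":0,"ry":0,"rz":0,"dx":-3,"dy":-3.5,"dz":-3.8,"gripper":8.5},{"rx":0,"ry":0,"rz":0,"dx":0,"dy":-4,"dz":-4.4,"gripper":8.5},{"rx":0,"ry":0,"rz":0,"dx":0,"dy":-4,"dz":-4.4,"gripper":8.5},{"rx":0,"ry":0,"rz":0,"dx":0,"dy":-4,"dz":-4.4,"gripper":8.5},{"rx":0,"ry":0,"rz":0,"dx":0,"dy":-4,"dz":-4.4,"gripper":8.5},{"rx":0,"ry":0,"rz":0,"dx":0,"dy":-4,"dz":-4.4,"gripper":8.5},{"rx":0,"ry":0,"rz":0,"dx":0,"dy":-4,"dz":-4.4,"gripper":8.5},{"rx":0,"ry":0,"rz":0,"dx":0,"dy":-4,"dz":-4.4,"gripper":8.5},{"rx":10,"ry":0,"rz":0,"dx":0,"dy":0,"dz":0,"gripper":8.5},{"rx":10,"ry":0,"rz":0,"dx":0,"dy":0,"dz":0,"gripper":8.5}]'
python3 - <<'E'
from h import *
yaw=np.radians(-90.3); X=np.array([np.cos(yaw),np.sin(yaw),0])
y=X; x=np.array([0,0,-1.]); M=np.c_[x,y,np.cross(x,y)]
delta([.477,.03,.33],M); print(get_obs()["joint_pos"])
E
```

```text
time: 2.85
position: [0.4446, -0.048, 0.3196]
tcp_rot: [0.71, 0.017, -0.704, 0.017]
ft_force: [0.4, 0.3, 0.2]
width: 0.0849
shift cm [-1.02 -7.63 -3.63] turn deg [ 3.09 -0.53 -0.04] t 2.85
[-0.26505601  0.02382823  1.51113514  0.00195889  1.59761669  1.25715333]
```

```bash
python3 -m pendant '[{"rx":3,"ry":0,"rz":0,"dx":-1,"dy":-4.5,"dz":-2,"gripper":8.5},{"rx":0,"ry":0,"rz":0,"dx":0,"dy":-3.5,"dz":-1.5,"gripper":8.5},{"rx":0,"ry":0,"rz":0,"dx":0,"dy":0,"dz":0,"gripper":8.5}]'
python3 - <<'E'
from h import *
o=get_obs(); p=read_camera("wrist"); cv2.imwrite("pics/w1.png",p["color"][:,:,::-1])
T=wristT(p,o); np.save("T1.npy",T); print(o["joint_pos"].round(2) if hasattr(o["joint_pos"],"round") else o["joint_pos"])
for n in["bar_tab","foot_bar","mark_line","stand","board","tin"]:print(n,[(np.round(d["at"],3).tolist(),round(d["p"],2)) for d in spot_in(n,p)[:3]])
s=[.4773,-.0812,np.radians(-90.3)]
print(proj(p,world(s,np.array([(-172,65,12),(-172,-65,12),(40,-65,12),(40,65,12),(0,60,132),(0,-60,132),(-132,0,64),(-125,-48,29),(-125,48,29),(-75,0,12)])/1e3),T).round(0).tolist())
E
```

```text
time: 3.22
position: [0.4785, 0.0349, 0.3302]
tcp_rot: [0.711, -0.003, -0.704, -0.002]
ft_force: [-1.5, 0.4, 1.2]
width: 0.0851
[-0.07  0.07  1.43 -0.    1.63  1.51]
bar_tab [([0.483, 0.032, 0.026], 0.75)]
foot_bar [([0.484, 0.031, 0.028], 0.83), ([0.362, -0.3, 0.028], 0.34)]
mark_line [([0.482, -0.028, 0.011], 0.87)]
stand [([0.482, -0.025, 0.015], 0.67)]
board [([0.544, 0.185, 0.158], 0.82), ([0.418, 0.236, 0.169], 0.81), ([0.482, 0.032, 0.032], 0.64)]
tin [([0.669, 0.073, 0.036], 0.93)]
[[219.0, 113.0], [222.0, 194.0], [350.0, 194.0], [356.0, 113.0], [354.0, 117.0], [346.0, 214.0], [244.0, 160.0], [250.0, 187.0], [249.0, 125.0], [281.0, 155.0]]
```

View pics/w1.png

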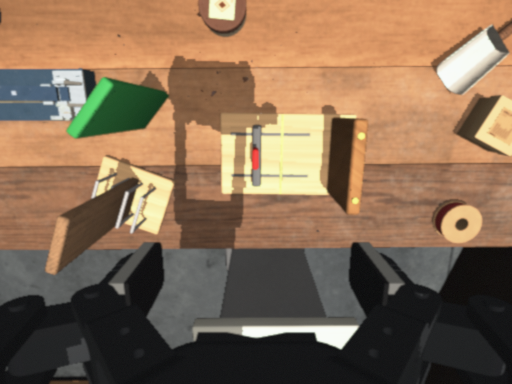

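The view shows the stand base with left corners at about (221,114) and (221,194). The bar is at columns 253–261, the brass line near 282 and the panel top near 346–366. The rack is at lower left with the board leaning away from the camera by perspective. I'll zoom in for accurate picks.

```bash
python3 - <<'E'
import cv2,numpy as np
i=cv2.imread("pics/w1.png")
a=cv2.resize(i[105:220,212:372],None,fx=5,fy=5,interpolation=cv2.INTER_CUBIC)
cv2.imwrite("pics/w1c.png",a[:575])
E
```

```text
(no output)
```

View pics/w1c.png

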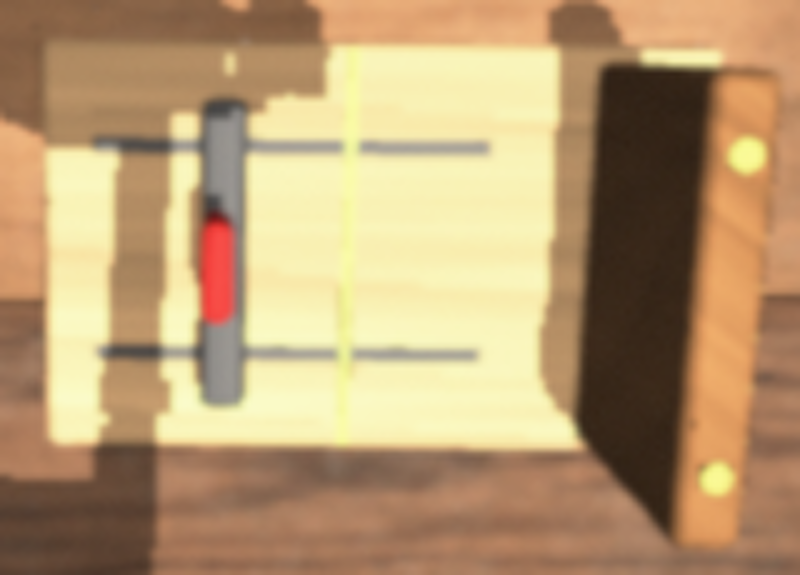

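The crop shows the brass line from (352,47) to (342,445) and the bar's panel-side top edge from (246,105) to (241,403). The tab top is centred at (218,270).

```bash
python3 - <<'E'
from h import *
p=read_camera("wrist"); o=get_obs(); T=wristT(p,o); print(abs(T-np.load("T1.npy")).max())
u=lambda l:np.array(l,float)/5+[212,105]-.4
U=u([(45,40),(48,443),(352,47),(342,445),(716,70),(676,543),(600,69),(580,432)])
M=np.array([(-172,65,12),(-172,-65,12),(-75,65,12),(-75,-65,12),(0,60,132),(0,-60,132),(0,60,12),(0,-60,12)])/1e3
s,r=fit([(p,T,M,U)],[.477,-.081,-1.576]);print(s.round(4),np.degrees(s[2]),r); np.save("stand.npy",s)
def inv(uv,z):
    f=lambda q:(proj(p,world(s,[[q[0],q[1],z]]),T)-uv).ravel()
    return least_squares(f,[-.1,0]).x.round(4)
for c,z in[((246,105),.029),((241,403),.029),((352,47),.012),((342,445),.012),((201,270),.064),((234,270),.064),((218,218),.064),((218,323),.064)]: print(c,inv(u([c])[0],z))
t=world(s,[[-.112,0,.064]])[0]; print(t,world(s,[[-.0,0,.0]]))
# rack: corners of the base top in w1
i=p["color"]; cv2.imwrite("pics/w1r.png",cv2.resize(i[60:275,40:200],None,fx=2.75,fy=2.75,interpolation=cv2.INTER_CUBIC)[:,:,::-1])
E
```

```text
0.00491923190797347
[ 0.4751 -0.0851 -1.5921] -91.21991393715197 [-0.4 -0.2  0.6  0.6  1.  -1.   0.5  0.7  0.2 -0.5 -0.2  1.5 -0.4 -1.6
 -1.5  0.7]
(246, 105) [-0.1093  0.0462]
(241, 403) [-0.1097 -0.046 ]
(352, 47) [-0.0764  0.0634]
(342, 445) [-0.0759 -0.0639]
(201, 270) [-0.1222  0.0011]
(234, 270) [-0.1127  0.0012]
(218, 218) [-0.1175  0.0161]
(218, 323) [-0.1172 -0.0142]
[0.47751907 0.0268657  0.064     ] [[ 0.4751346  -0.08510892  0.        ]]
```

View pics/w1r.png

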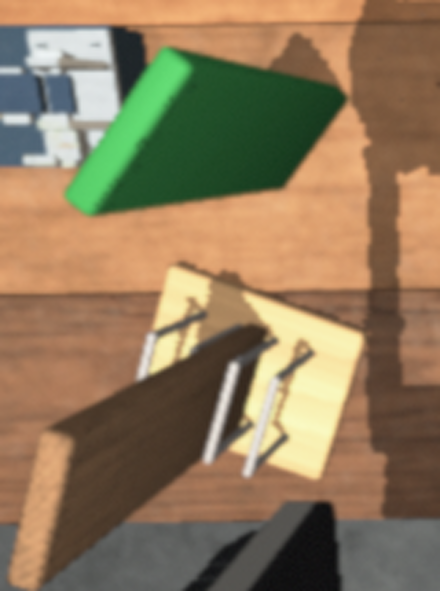

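The picture shows rack base corners at (176,267), (363,335) and (318,478), and the board top at about (42,432) to (40,590). The arm had settled slightly between shots, so I'll refit the stand with its own pose.

```bash
python3 - <<'E'
from h import *
o=get_obs(); p=read_camera("wrist"); T2=wristT(p,o); T=np.load("T1.npy")
u=lambda l:np.array(l,float)/5+[212,105]-.4
U=u([(45,40),(48,443),(352,47),(342,445),(716,70),(676,543),(600,69),(580,432)])
M=np.array([(-172,65,12),(-172,-65,12),(-75,65,12),(-75,-65,12),(0,60,132),(0,-60,132),(0,60,12),(0,-60,12)])/1e3
s,r=fit([(p,T,M,U)],[.477,-.081,-1.576]);print("stand",s.round(4),np.degrees(s[2]),r); np.save("stand.npy",s)
print("tab",world(s,[[-.1172,.001,.064]])[0])
v=lambda l:np.array(l,float)/2.75+[40,60]-.35
M=np.array([(-50,-60,12),(-50,60,12),(50,60,12)])/1e3
k,r=fit([(p,T2,M,v([(176,267),(363,335),(318,478)]))],[.41,.25,2.75]); print("rack",k.round(4),np.degrees(k[2]),r)
M=np.array([(-34,6.5,212),(-34,-6.5,212),(34,-6.5,212),(34,6.5,212)])/1e3
b,r=fit([(p,T2,M,v([(75,437),(42,431),(10,582),(40,590)]))],[.41,.25,2.75]); print("board",b.round(4),np.degrees(b[2]),r)
np.save("board.npy",b)
y=np.array([np.cos(s[2]),np.sin(s[2]),0]);x=np.array([0,0,-1.]);
t=world(s,[[-.1172,.001,.04]])[0]; delta(t,np.c_[x,y,np.cross(x,y)])
E
```

```text
stand [ 0.4766 -0.0822 -1.5871] -90.93171723612323 [-0.4 -0.3  0.6  0.6  1.  -1.1  0.5  0.7  0.2 -0.6 -0.2  1.6 -0.4 -1.7
 -1.5  0.8]
tab [0.47946197 0.0349968  0.064     ]
rack [0.4107 0.2419 2.7696] 158.68521199934276 [-3.1 -1.1  0.9  0.   0.3  1.6]
board [0.4121 0.2402 2.7785] 159.19721258543643 [ 0.6 -0.1 -0.2 -2.1 -0.9  0.4  0.4  1.3]
shift cm [29.05 -0.32  0.13] turn deg [ 0.23 -0.59 -0.1 ] t 3.67
```

```bash
python3 -m pendant '[{"rx":0,"ry":0,"rz":0,"dx":6,"dy":-0.3,"dz":0.1,"gripper":5},{"rx":0,"ry":-0.6,"rz":0,"dx":6,"dy":0,"dz":0,"gripper":5},{"rx":0,"ry":0,"rz":0,"dx":6,"dy":0,"dz":0,"gripper":5},{"rx":0,"ry":0,"rz":0,"dx":5,"dy":0,"dz":0,"gripper":5},{"rx":0,"ry":0,"rz":0,"dx":0,"dy":0,"dz":0,"gripper":5}]' 40
python3 - <<'E'
from h import *
s=np.load("stand.npy")
y=np.array([np.cos(s[2]),np.sin(s[2]),0]);x=np.array([0,0,-1.]);
delta(world(s,[[-.1172,.001,.037]])[0],np.c_[x,y,np.cross(x,y)])
E
```

```text
time: 4.3
position: [0.4812, 0.0326, 0.0973]
tcp_rot: [0.71, -0.007, -0.704, -0.005]
ft_force: [1.0, -0.2, -0.6]
width: 0.0501
shift cm [ 6.02 -0.25  0.22] turn deg [ 0.02 -0.46 -0.15] t 4.3
```

```bash
python3 -m pendant '[{"rx":0,"ry":-0.4,"rz":0,"dx":3,"dy":-0.25,"dz":0.2,"gripper":5},{"rx":0,"ry":0,"rz":0,"dx":3,"dy":0,"dz":0,"gripper":5},{"rx":0,"ry":0,"rz":0,"dx":0,"dy":0,"dz":0,"gripper":0},{"rx":0,"ry":0,"rz":0,"dx":0,"dy":0,"dz":0,"gripper":0},{"rx":0,"ry":0,"rz":0,"dx":0,"dy":0,"dz":0,"gripper":0},{"rx":0,"ry":0,"rz":0,"dx":0,"dy":0,"dz":0,"gripper":0}]' 40
python3 - <<'E'
from h import *
s=np.load("stand.npy")
y=np.array([np.cos(s[2]),np.sin(s[2]),0]);x=np.array([0,0,-1.]);
delta(world(s,[[-.1172,.001,.037]])[0],np.c_[x,y,np.cross(x,y)])
E
```

```text
time: 5.05
position: [0.4911, 0.0334, 0.0482]
tcp_rot: [0.715, -0.008, -0.699, -0.005]
ft_force: [-1.4, 0.5, -0.8]
width: 0.0003
shift cm [ 1.09 -0.14  1.19] turn deg [-0.07 -1.36 -0.22] t 5.05
```

The gripper closed on nothing, so I'll take a look.

```bash
python3 - <<'E'
from h import *
o=get_obs(); print(np.round(o["position"],4),np.round(o["joint_pos"],3),np.round(o["dq"],3)); p=read_camera("wrist")
o2=get_obs(); print(np.round(o2["position"],4))
q=read_camera("scene")
w=cv2.resize(p["color"],None,fx=.95,fy=.95); c=cv2.resize(q["color"][200:290,210:310],None,fx=3,fy=3,interpolation=cv2.INTER_CUBIC)
im=np.zeros((max(w.shape[0],c.shape[0]),w.shape[1]+c.shape[1],3),np.uint8); im[:w.shape[0],:w.shape[1]]=w; im[:c.shape[0],w.shape[1]:]=c
cv2.imwrite("pics/w2.png",im[:,:,::-1])
E
```

```text
[0.4911 0.0334 0.0482] [-0.071  0.273  1.917 -0.003  0.928  1.519] [-0.    -0.01  -0.013  0.     0.009 -0.   ]
[0.4911 0.0334 0.0481]
```

View pics/w2.png

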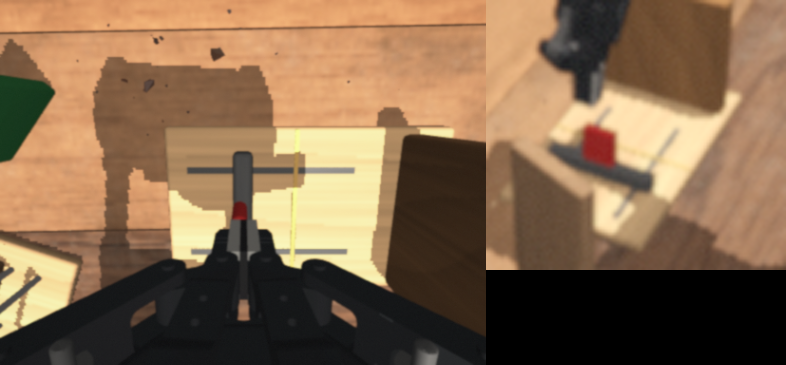

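```bash
python3 - <<'E'
from h import *
o=get_obs(); q=read_camera("scene"); s2=read_camera("side"); w=read_camera("wrist"); T=wristT(w,o); s=np.load("stand.npy")
f=lambda a:((a-[210,200])*3+[486,0]).round(0)
print("tcp in crop",f(proj(q,o["position"])),"raw",proj(q,o["position"]), "wrist",(proj(w,o["position"],T)*.95).round())
P=world(s,np.array([(-117,1,64),(-109,48,29),(-109,-48,29),(0,-60,12),(0,60,12),(-75,0,12),(-172,-65,12),(-172,65,12)])/1e3)
print(f(proj(q,P)),"\n",(proj(w,P,T)*.95).round())
for n,p in(("scene",q),("side",s2),("wrist",w)):
  for t in("bar_tab",): 
    d=masks_of(t,p)
    i=p["color"].astype(int); red=(i[...,0]>120)&(i[...,1]<80)&(i[...,2]<80); ys,xs=np.nonzero(red)
    k=cv2.connectedComponentsWithStats(red.astype(np.uint8)); print(n,[ (k[2][j].tolist(),k[3][j].round(1).tolist()) for j in range(1,k[0]) if k[2][j][4]>15])
  print("pred tab mid",proj(p,world(s,[[-.117,.001,.048],[-.117,.001,.064],[-.117,.001,.029]]),T if n=="wrist" else None).round(1).tolist())
E
```

```text
tcp in crop [[589. 137.]] raw [[244.22946557 245.52407706]] wrist [[242. 211.]]
[[600. 126.]
 [555. 137.]
 [658. 171.]
 [722. 116.]
 [600.  79.]
 [623. 146.]
 [644. 242.]
 [500. 191.]] 
 [[240. 238.]
 [252. 152.]
 [251. 279.]
 [383. 280.]
 [402. 132.]
 [295. 211.]
 [174. 286.]
 [164. 126.]]
scene [([324, 203, 17, 7, 58], [332.8, 206.8]), ([242, 242, 11, 13, 109], [247.2, 248.4]), ([15, 380, 10, 4, 27], [20.0, 381.8])]
pred tab mid [[248.1, 247.1], [248.1, 242.0], [248.1, 253.0]]
side [([243, 137, 13, 9, 57], [249.1, 142.3]), ([328, 195, 9, 5, 21], [331.3, 196.7]), ([115, 373, 24, 11, 179], [127.2, 378.7])]
pred tab mid [[269.9, 240.1], [270.1, 235.2], [269.6, 245.9]]
wrist [([246, 227, 13, 4, 43], [251.9, 228.7])]
pred tab mid [[252.9, 239.7], [252.7, 250.4], [253.0, 229.1]]
```

```bash
python3 - <<'E'
from h import *
o=get_obs(); q=read_camera("scene"); s2=read_camera("side"); w=read_camera("wrist"); T=wristT(w,o)
A=R.from_quat(o["tcp_rot"]).as_matrix(); P=o["position"]-np.outer([0,.02,.04],A[:,0])
out=[]
for p,t in((q,None),(w,T)):
    uv=proj(p,P,t); c=uv[0].astype(int); x0,y0=c[0]-40,c[1]-50
    z=cv2.resize(p["color"][y0:y0+100,x0:x0+80],None,fx=5,fy=5,interpolation=cv2.INTER_CUBIC)
    for k,a in enumerate(uv): cv2.circle(z,tuple(((a-[x0,y0]+.4)*5).astype(int).tolist()),5,[(0,255,0),(255,255,0),(0,255,255)][k],1)
    out.append(z)
cv2.imwrite("pics/w3.png",np.hstack(out)[:,:,::-1])
E
```

```text
(no output)
```

View pics/w3.png

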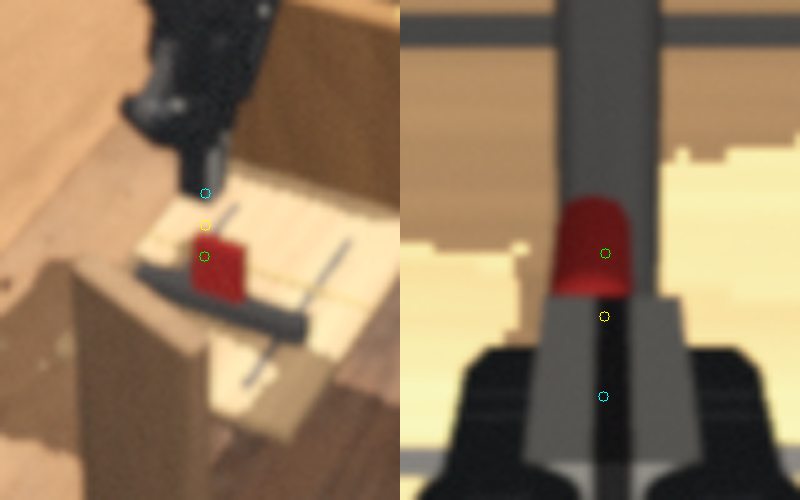

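The pictures show the fingertips above the tab, about 38 mm short of the reported TCP in both views. The scene crop has the tip at (200,195), against the projected TCP at (204,256). I'll open, correct and go lower. Reported z ≥ 0.014 is safe under either reading.

```bash
python3 -m pendant '[{"rx":0,"ry":0,"rz":0,"dx":0,"dy":0,"dz":0,"gripper":5},{"rx":0,"ry":-1.4,"rz":0,"dx":0,"dy":-0.15,"dz":1.2,"gripper":5},{"rx":0,"ry":0,"rz":0,"dx":0,"dy":0,"dz":0,"gripper":5},{"rx":0,"ry":0,"rz":0,"dx":1.2,"dy":0,"dz":0,"gripper":5},{"rx":0,"ry":0,"rz":0,"dx":1,"dy":0,"dz":0,"gripper":5},{"rx":0,"ry":0,"rz":0,"dx":0.6,"dy":0,"dz":0,"gripper":5}]' 40
python3 - <<'E'
from h import *
s=np.load("stand.npy")
y=np.array([np.cos(s[2]),np.sin(s[2]),0]);x=np.array([0,0,-1.]);
delta(world(s,[[-.1172,.001,.015]])[0],np.c_[x,y,np.cross(x,y)])
E
```

```text
time: 6.35
position: [0.4768, 0.0353, 0.0165]
tcp_rot: [-0.705, 0.007, 0.709, 0.005]
ft_force: [0.1, -0.4, 0.5]
width: 0.05
shift cm [ 0.15  0.02 -0.27] turn deg [-0.07  0.32 -0.21] t 6.35
```

```bash
python3 -m pendant '[{"rx":0,"ry":0,"rz":0,"dx":0.1,"dy":0,"dz":-0.2,"gripper":0},{"rx":0,"ry":0,"rz":0,"dx":0,"dy":0,"dz":0,"gripper":0},{"rx":0,"ry":0,"rz":0,"dx":0,"dy":0,"dz":0,"gripper":0},{"rx":0,"ry":0,"rz":0,"dx":0,"dy":0,"dz":0,"gripper":0}]' 40
python3 - <<'E'
from h import *
o=get_obs(); w=read_camera("wrist"); q=read_camera("scene"); T=wristT(w,o)
A=R.from_quat(o["tcp_rot"]).as_matrix(); P=o["position"]-np.outer([0,.02,.04],A[:,0])
out=[]
for p,t in((q,None),(w,T)):
    uv=proj(p,P,t); c=uv[0].astype(int); x0,y0=c[0]-40,c[1]-50
    z=cv2.resize(p["color"][y0:y0+100,x0:x0+80],None,fx=5,fy=5,interpolation=cv2.INTER_CUBIC)
    for k,a in enumerate(uv): cv2.circle(z,tuple(((a-[x0,y0]+.4)*5).astype(int).tolist()),5,[(0,255,0),(255,255,0),(0,255,255)][k],1)
    out.append(z)
cv2.imwrite("pics/w4.png",np.hstack(out)[:,:,::-1])
E
```

```text
time: 6.85
position: [0.4784, 0.0354, 0.0147]
tcp_rot: [-0.704, 0.007, 0.71, 0.005]
ft_force: [0.2, -0.0, -2.3]
width: 0.0087
```

View pics/w4.png

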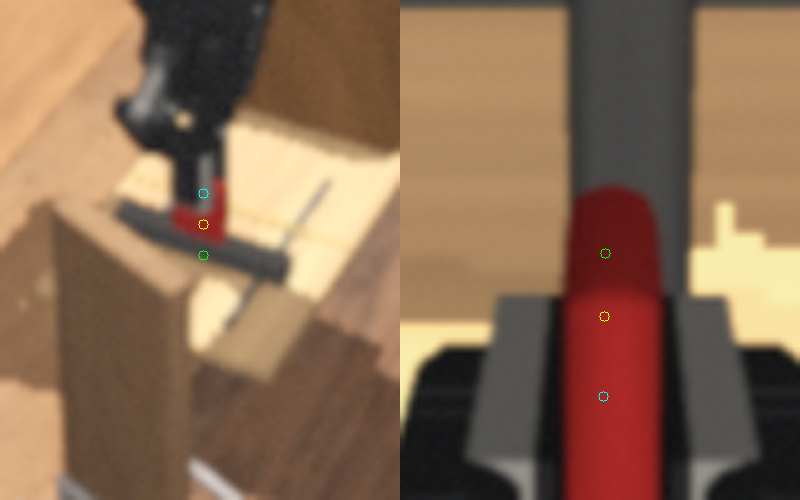

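The tab is now held: width is 8.7 mm and the pads sit on the red tab, with the tip about 30–35 mm behind the reported TCP. Next I'll slide +33 mm.

```bash
python3 -m pendant '[{"rx":0,"ry":0,"rz":0,"dx":0,"dy":1,"dz":0,"gripper":0},{"rx":0,"ry":0,"rz":0,"dx":0,"dy":1,"dz":0,"gripper":0},{"rx":0,"ry":0,"rz":0,"dx":0,"dy":0.8,"dz":0,"gripper":0},{"rx":0,"ry":0,"rz":0,"dx":0,"dy":0.3,"dz":0,"gripper":0},{"rx":0,"ry":0,"rz":0,"dx":0,"dy":0,"dz":0,"gripper":0}]' 40
```

```text
time: 7.58
position: [0.4778, 0.003, 0.0147]
tcp_rot: [-0.705, 0.007, 0.71, 0.006]
ft_force: [0.7, 2.7, -1.2]
width: 0.0088
```

```bash
python3 -m pendant '[{"rx":0,"ry":0,"rz":0,"dx":0,"dy":0.1,"dz":0,"gripper":0},{"rx":0,"ry":0,"rz":0,"dx":0,"dy":0,"dz":0,"gripper":3.5},{"rx":0,"ry":0,"rz":0,"dx":0,"dy":0,"dz":0,"gripper":3.5},{"rx":0,"ry":0,"rz":0,"dx":0,"dy":0,"dz":0,"gripper":3.5},{"rx":0,"ry":0,"rz":0,"dx":-5,"dy":0,"dz":0,"gripper":3.5},{"rx":0,"ry":0,"rz":0,"dx":-6,"dy":0,"dz":0,"gripper":3.5},{"rx":0,"ry":0,"rz":0,"dx":-6,"dy":0,"dz":0,"gripper":4},{"rx":0,"ry":0,"rz":0,"dx":-6,"dy":0,"dz":0,"gripper":6},{"rx":0,"ry":0,"rz":0,"dx":-3,"dy":-4,"dz":0,"gripper":8.5},{"rx":0,"ry":0,"rz":0,"dx":0,"dy":0,"dz":0,"gripper":8.5}]'
python3 - <<'E'
from h import *
o=get_obs(); w=read_camera("wrist"); T=wristT(w,o); s=np.load("stand.npy"); print(o["time"],o["position"])
M=np.array([(-172,65,12),(-75,60,12),(-75,-60,12),(-76,0,29),(-75,-48,29)])/1e3; pr=proj(w,world(s,M),T); print(pr.round(1).tolist())
y=int(proj(w,world(s,[[-.076,.03,.029]]),T)[0,1]); y2=int(proj(w,world(s,[[-.076,.058,.012]]),T)[0,1]); c=int(pr[3,0])
for yy in(y,y2): print(yy,[(x,w["color"][yy,x].tolist()) for x in range(c-16,c+9)])
z=cv2.resize(w["color"][100:230,190:380],None,fx=4,fy=4,interpolation=cv2.INTER_CUBIC); cv2.imwrite("pics/w5.png",z[:,:,::-1])
np.save("T5.npy",T)
E
```

```text
time: 8.82
position: [0.481, 0.0418, 0.2839]
tcp_rot: [-0.705, 0.008, 0.709, 0.005]
ft_force: [0.2, -0.4, -0.2]
width: 0.0852
8.825 [0.48098984 0.04183825 0.28393693]
[[220.2, 111.5], [289.5, 115.1], [287.3, 197.3], [288.9, 159.5], [288.7, 192.6]]
137 [(272, [237, 227, 172]), (273, [237, 227, 172]), (274, [237, 227, 172]), (275, [238, 227, 172]), (276, [237, 226, 171]), (277, [233, 221, 166]), (278, [209, 188, 140]), (279, [151, 130, 98]), (280, [104, 89, 73]), (281, [97, 93, 87]), (282, [125, 123, 119]), (283, [144, 141, 138]), (284, [150, 147, 142]), (285, [150, 148, 142]), (286, [151, 148, 142]), (287, [151, 148, 143]), (288, [148, 145, 140]), (289, [138, 134, 127]), (290, [151, 143, 122]), (291, [203, 188, 144]), (292, [233, 222, 167]), (293, [237, 227, 173]), (294, [238, 227, 172]), (295, [238, 228, 173]), (296, [237, 227, 172])]
116 [(272, [180, 142, 101]), (273, [181, 143, 101]), (274, [182, 144, 102]), (275, [181, 143, 101]), (276, [181, 143, 101]), (277, [181, 143, 101]), (278, [181, 143, 101]), (279, [182, 143, 101]), (280, [182, 144, 102]), (281, [196, 163, 114]), (282, [230, 215, 149]), (283, [247, 240, 178]), (284, [249, 244, 184]), (285, [249, 244, 186]), (286, [249, 245, 184]), (287, [249, 247, 180]), (288, [249, 250, 171]), (289, [250, 251, 168]), (290, [250, 249, 175]), (291, [249, 245, 183]), (292, [249, 244, 185]), (293, [249, 244, 185]), (294, [249, 244, 186]), (295, [249, 244, 185]), (296, [249, 244, 185])]
```

View pics/w5.png

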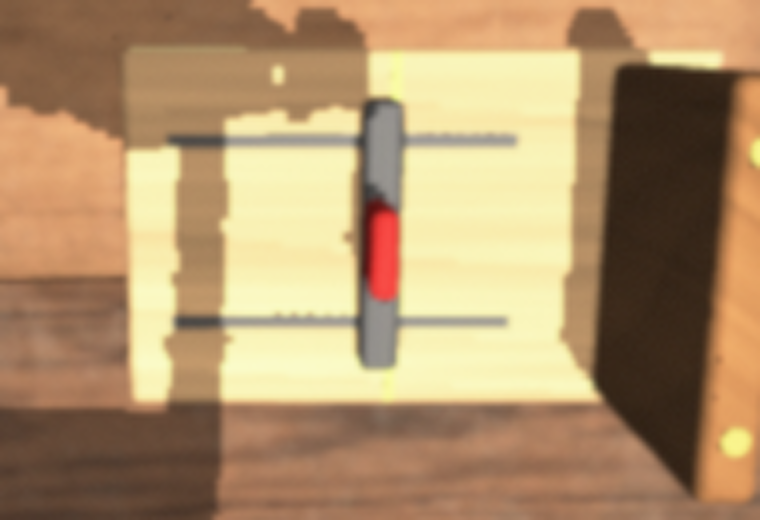

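The bar's panel-side face is on the brass line within about 1–2 mm: crop bar edge x≈402, line ≈396–390. Now the board.

```bash
python3 - <<'E'
from h import *
import cell
print([ (k,getattr(cell,k)) for k in dir(cell) if "tcp" in k.lower() or "grasp" in k.lower()])
o=get_obs(); w=read_camera("wrist"); T=wristT(w,o); b=np.load("board.npy")
print(np.abs(T-np.load("T5.npy")).max())
for d in spot_in("board",w)[:3]: print(np.round(d["at"],3),d["p"])
print("pred top",proj(w,world(b,np.array([(-34,6.5,212),(-34,-6.5,212),(34,-6.5,212),(34,6.5,212)])/1e3),T).round(1).tolist())
a=b[2]+np.pi/2; y=np.array([np.cos(a),np.sin(a),0]);x=np.array([0,0,-1.])
delta([b[0],b[1],.27],np.c_[x,y,np.cross(x,y)]); print(o["joint_pos"])
E
```

```text
[('tcp_to_grasp', 0.0187)]
0.002321224028927371
[0.418 0.234 0.168] 0.75
[0.547 0.188 0.16 ] 0.62
pred top [[45.3, 239.5], [30.1, 234.9], [18.6, 299.9], [32.9, 304.0]]
shift cm [  0.98 -19.9    7.09] turn deg [19.59  0.65 -0.47] t 8.97
[-0.05470082  0.09891951  1.51696526 -0.00662428  1.53251024  1.53600658]
```

```bash
python3 -m pendant '[{"rx":0,"ry":0,"rz":0,"dx":0,"dy":-5,"dz":1.8,"gripper":8.5},{"rx":0,"ry":0,"rz":0,"dx":0,"dy":-5,"dz":1.8,"gripper":8.5},{"rx":0,"ry":0,"rz":0,"dx":0,"dy":-5,"dz":1.8,"gripper":8.5},{"rx":0,"ry":0,"rz":0,"dx":0,"dy":-5,"dz":1.8,"gripper":8.5},{"rx":10,"ry":0,"rz":0,"dx":0,"dy":0,"dz":0,"gripper":8.5},{"rx":9.6,"ry":0,"rz":0,"dx":0,"dy":0,"dz":0,"gripper":8.5},{"rx":0,"ry":0,"rz":0,"dx":0,"dy":0,"dz":0,"gripper":8.5}]' 70
python3 - <<'E'
from h import *
o=get_obs(); w=read_camera("wrist"); T=wristT(w,o); b=np.load("board.npy")
a=b[2]+np.pi/2; y=np.array([np.cos(a),np.sin(a),0]);x=np.array([0,0,-1.])
delta([b[0],b[1],.15],np.c_[x,y,np.cross(x,y)]); print(o["joint_pos"])
z=w["color"].copy()
for k,u in enumerate(proj(w,world(b,np.array([(-34,6.5,212),(-34,-6.5,212),(34,-6.5,212),(34,6.5,212)])/1e3),T)): print(u.round(1)); cv2.circle(z,tuple(u.astype(int).tolist()),3,(0,255,255),1)
cv2.imwrite("pics/w6.png",z[:,:,::-1])
m=masks_of("board",w)
for d in m[:3]: ys,xs=np.nonzero(d["mask"]); print(d["p"],xs.min(),xs.max(),ys.min(),ys.max(),len(xs))
E
```

```text
time: 9.85
position: [0.4064, 0.2399, 0.2665]
tcp_rot: [-0.683, 0.142, 0.705, 0.126]
ft_force: [-0.4, -0.6, 0.7]
width: 0.085
shift cm [11.61 -0.59 -0.83] turn deg [-0.98  1.53 -1.63] t 9.9
[ 3.87698381e-01  1.07983746e-01  1.54598693e+00 -2.23166369e-03
  1.52643732e+00  2.33930169e+00]
[257.8 145.9]
[240.4 146.3]
[243.  230.8]
[259.1 230.4]
0.97 216 255 0 63 1704
0.63 240 258 127 231 1656
```

View pics/w6.png

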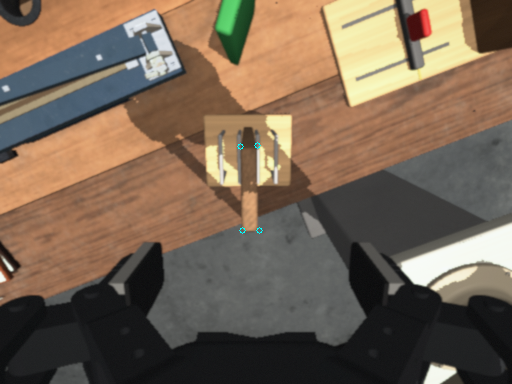

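The view shows the walnut board top at columns 240–258, down to row 231, matching the predicted corners. Next I'll descend and grip.

```bash
python3 -m pendant '[{"rx":-1,"ry":1.5,"rz":-1.6,"dx":0,"dy":-0.5,"dz":-0.7,"gripper":8.5},{"rx":0,"ry":0,"rz":0,"dx":4,"dy":0,"dz":0,"gripper":8.5},{"rx":0,"ry":0,"rz":0,"dx":3,"dy":0,"dz":0,"gripper":8.5},{"rx":0,"ry":0,"rz":0,"dx":0,"dy":0,"dz":0,"gripper":8.5}]' 70
python3 - <<'E'
from h import *
b=np.load("board.npy"); a=b[2]+np.pi/2; y=np.array([np.cos(a),np.sin(a),0]);x=np.array([0,0,-1.])
delta([b[0],b[1],.15],np.c_[x,y,np.cross(x,y)])
E
```

```text
time: 10.45
position: [0.4164, 0.2396, 0.1941]
tcp_rot: [0.696, -0.126, -0.695, -0.126]
ft_force: [-0.4, 0.0, -0.9]
width: 0.0849
shift cm [4.41 0.09 0.43] turn deg [ 0.29 -0.06 -0.  ] t 10.45
```

```bash
python3 -m pendant '[{"rx":0,"ry":0,"rz":0,"dx":2.2,"dy":0.1,"dz":0.4,"gripper":8.5},{"rx":0,"ry":0,"rz":0,"dx":2,"dy":0,"dz":0,"gripper":8.5},{"rx":0,"ry":0,"rz":0,"dx":0,"dy":0,"dz":0,"gripper":8.5}]' 70
python3 - <<'E'
from h import *
b=np.load("board.npy"); a=b[2]+np.pi/2; y=np.array([np.cos(a),np.sin(a),0]);x=np.array([0,0,-1.])
delta([b[0],b[1],.15],np.c_[x,y,np.cross(x,y)])
E
```

```text
time: 10.82
position: [0.4153, 0.24, 0.1546]
tcp_rot: [0.698, -0.125, -0.694, -0.126]
ft_force: [-0.2, 0.1, 0.9]
width: 0.0853
shift cm [0.46 0.09 0.31] turn deg [ 0.37 -0.3   0.19] t 10.82
```

```bash
python3 -m pendant '[{"rx":0.3,"ry":-0.3,"rz":0.2,"dx":0.3,"dy":0.1,"dz":0.3,"gripper":8.5},{"rx":0,"ry":0,"rz":0,"dx":0,"dy":0,"dz":0,"gripper":0},{"rx":0,"ry":0,"rz":0,"dx":0,"dy":0,"dz":0,"gripper":0},{"rx":0,"ry":0,"rz":0,"dx":0,"dy":0,"dz":0,"gripper":0},{"rx":0,"ry":0,"rz":0,"dx":0,"dy":0,"dz":0,"gripper":0},{"rx":0,"ry":0,"rz":0,"dx":0,"dy":0,"dz":0,"gripper":0},{"rx":0,"ry":0,"rz":0,"dx":0,"dy":0,"dz":0,"gripper":0}]' 70
python3 - <<'E'
from h import *
b=np.load("board.npy"); a=b[2]+np.pi/2; y=np.array([np.cos(a),np.sin(a),0]);x=np.array([0,0,-1.])
delta([b[0],b[1],.15],np.c_[x,y,np.cross(x,y)])
o=get_obs(); w=read_camera("wrist"); q=read_camera("scene"); T=wristT(w,o)
A=R.from_quat(o["tcp_rot"]).as_matrix(); P=o["position"]-np.outer([0,.02,.04],A[:,0])
out=[]
for p,t in((q,None),(w,T)):
    uv=proj(p,P,t); c=uv[0].astype(int); x0,y0=c[0]-40,c[1]-60
    z=cv2.resize(p["color"][y0:y0+120,x0:x0+80],None,fx=5,fy=5,interpolation=cv2.INTER_CUBIC)
    for k,a in enumerate(uv): cv2.circle(z,tuple(((a-[x0,y0]+.4)*5).astype(int).tolist()),5,[(0,255,0),(255,255,0),(0,255,255)][k],1)
    out.append(z)
cv2.imwrite("pics/w7.png",np.hstack(out)[:,:,::-1])
E
```

```text
time: 11.7
position: [0.415, 0.241, 0.1556]
tcp_rot: [0.698, -0.126, -0.693, -0.128]
ft_force: [0.4, 0.3, 1.2]
width: 0.0115
shift cm [0.56 0.17 0.25] turn deg [ 0.09 -0.31  0.27] t 11.7
```

```bash
cat > place.py <<'E'
from h import *
import sys
th=np.radians(float(sys.argv[1])); ex,ez=float(sys.argv[2]),float(sys.argv[3]); L=.1436
s=np.load("stand.npy"); X=np.array([np.cos(s[2]),np.sin(s[2]),0]); Z=np.array([0,0,1.])
u=np.sin(th)*X+np.cos(th)*Z; n=np.cos(th)*X-np.sin(th)*Z; M=np.c_[-u,n,np.cross(-u,n)]
e=world(s,[[ex,0,ez]])[0]; p=e+L*u-.0025*M[:,2]
delta(p,M); o=get_obs(); A=R.from_quat(o["tcp_rot"]).as_matrix(); a=o["position"]+A@[L,0,.0025]
c=np.array([X,np.cross(Z,X),Z]); print("end now in stand",(c@(a-[s[0],s[1],0])).round(4),"tilt",np.degrees(np.arctan2(*(c@-A[:,0])[[0,2]])).round(1),"F",np.round(o["ft_force"],1),"q",np.round(o["joint_pos"],2))
E
python3 -m pendant '[{"rx":0,"ry":0,"rz":0,"dx":-3,"dy":0,"dz":0,"gripper":0},{"rx":0,"ry":0,"rz":0,"dx":-5,"dy":0,"dz":0,"gripper":0},{"rx":0,"ry":0,"rz":0,"dx":-5,"dy":0,"dz":0,"gripper":0},{"rx":0,"ry":0,"rz":0,"dx":0,"dy":0,"dz":0,"gripper":0}]'; python3 place.py 24 -.0645 .13
```

```text
time: 12.3
position: [0.4125, 0.2405, 0.2863]
tcp_rot: [0.696, -0.127, -0.696, -0.128]
ft_force: [0.2, 0.5, -2.3]
width: 0.0113
shift cm [  2.48  27.27 -17.43] turn deg [-19.49  -4.15 -23.69] t 12.3
end now in stand [-0.3226 -0.0716  0.1427] tilt 0.1 F [ 0.2  0.5 -2.3] q [0.38 0.09 1.52 0.   1.53 2.31]
```

```bash
python3 -m pendant '[{"rx":0,"ry":0,"rz":0,"dx":0,"dy":4,"dz":-2.5,"gripper":0},{"rx":0,"ry":0,"rz":0,"dx":0,"dy":4.5,"dz":-2.9,"gripper":0},{"rx":0,"ry":0,"rz":0,"dx":0,"dy":4.5,"dz":-2.9,"gripper":0},{"rx":0,"ry":0,"rz":0,"dx":0,"dy":4.5,"dz":-2.9,"gripper":0},{"rx":0,"ry":0,"rz":0,"dx":0,"dy":4,"dz":-2.5,"gripper":0},{"rx":-6.5,"ry":0,"rz":0,"dx":0,"dy":0,"dz":0,"gripper":0},{"rx":-6.5,"ry":0,"rz":0,"dx":0,"dy":0,"dz":0,"gripper":0},{"rx":-6.5,"ry":0,"rz":0,"dx":0,"dy":0,"dz":0,"gripper":0},{"rx":0,"ry":0,"rz":0,"dx":0,"dy":0,"dz":0,"gripper":0}]'; python3 place.py 24 -.0645 .13
```

```text
time: 13.42
position: [0.458, -0.0162, 0.269]
tcp_rot: [-0.697, 0.002, 0.717, 0.005]
ft_force: [0.2, 0.5, -2.2]
width: 0.0118
shift cm [ 0.69  5.97 -2.21] turn deg [ -0.05   1.7  -23.75] t 13.43
end now in stand [-0.0662 -0.0263  0.1255] tilt 0.2 F [ 0.2  0.5 -2.2] q [-0.19  0.08  1.57 -0.    1.52  1.4 ]
```

```bash
python3 -m pendant '[{"rx":0,"ry":1.6,"rz":-6,"dx":0,"dy":2,"dz":-1,"gripper":0},{"rx":0,"ry":0,"rz":-6,"dx":0,"dy":2,"dz":-1,"gripper":0},{"rx":0,"ry":0,"rz":-6,"dx":0,"dy":1.5,"dz":0,"gripper":0},{"rx":0,"ry":0,"rz":-5.7,"dx":0,"dy":0,"dz":0,"gripper":0},{"rx":0,"ry":0,"rz":0,"dx":0,"dy":0,"dz":0,"gripper":0}]'; python3 place.py 24 -.0635 .09
```

```text
time: 14.05
position: [0.476, -0.07, 0.2579]
tcp_rot: [-0.689, -0.145, 0.693, 0.158]
ft_force: [0.8, -0.7, -1.1]
width: 0.0115
shift cm [ 3.03  2.18 -0.36] turn deg [-0.29  0.46  0.77] t 14.05
end now in stand [-0.0723 -0.0044  0.1275] tilt 24.8 F [ 0.8 -0.7 -1.1] q [-0.59  0.2   1.55  0.36  1.65  0.98]
```

```bash
python3 -m pendant '[{"rx":0,"ry":0.4,"rz":0.8,"dx":1.5,"dy":1.2,"dz":-0.3,"gripper":0},{"rx":0,"ry":0,"rz":0,"dx":2,"dy":1,"dz":0,"gripper":0},{"rx":0,"ry":0,"rz":0,"dx":0,"dy":0,"dz":0,"gripper":0}]'; python3 place.py 24 -.0635 .03
cat > chk.py <<'E'
from h import *
o=get_obs(); A=R.from_quat(o["tcp_rot"]).as_matrix(); s=np.load("stand.npy")
for n in("scene","side"):
    p=read_camera(n); ms=masks_of("board",p)
    def hull(d): # d: shift along tool x,z (m)
        C=np.array([(x,y,z) for x in(.1436,-.0564) for y in(-.0065,.0065) for z in(-.0315,.0365)])+[d[0],d[1],d[2]]
        m=np.zeros((384,512),np.uint8); cv2.fillConvexPoly(m,cv2.convexHull(proj(p,o["position"]+C@A.T).astype(np.float32)).round().astype(np.int32),1); return m>0
    h=hull((0,0,0))
    for k in ms[:4]:
        m=k["mask"]; i=(m&h).sum(); print(n,round(k["p"],2),m.sum(),h.sum(),"inside",round(i/m.sum(),2))
        if i/m.sum()>.5:
            e=lambda mm:[np.nonzero(mm)[1].min(),np.nonzero(mm)[1].max(),np.nonzero(mm)[0].min(),np.nonzero(mm)[0].max()]
            print(e(m),e(h))
            best=max(((m&(g:=hull((a/1e3,b/1e3,c/1e3)))).sum()/(m|g).sum(),a,b,c) for a in range(-16,17,4) for b in(-4,0,4) for c in range(-12,13,4)); print("best",best)
    globals()[n]=p
z=[]
for p in(scene,side):
    c=proj(p,world(s,[[-.03,0,.1]]))[0].astype(int); z.append(cv2.resize(p["color"][c[1]-60:c[1]+60,c[0]-40:c[0]+40],None,fx=5,fy=5,interpolation=cv2.INTER_CUBIC))
cv2.imwrite("pics/chk.png",np.hstack(z)[:,:,::-1])
E
python3 chk.py
```

```text
time: 14.42
position: [0.4782, -0.0741, 0.2158]
tcp_rot: [-0.692, -0.137, 0.692, 0.153]
ft_force: [-0.3, 0.1, -2.0]
width: 0.0115
shift cm [ 4.88  2.47 -0.12] turn deg [-0.37  0.13 -0.3 ] t 14.43
end now in stand [-0.0658 -0.0013  0.0843] tilt 23.7 F [-0.3  0.1 -2. ] q [-0.59  0.22  1.62  0.34  1.54  0.95]
scene 0.76 2101 2399 inside 1.0
[np.int64(246), np.int64(286), np.int64(143), np.int64(226)] [np.int64(245), np.int64(288), np.int64(142), np.int64(228)]
best (np.float64(0.8924268502581756), 4, 4, -4)
scene 0.74 1005 2399 inside 0.0
side 0.94 1907 2121 inside 0.98
[np.int64(265), np.int64(300), np.int64(140), np.int64(218)] [np.int64(263), np.int64(300), np.int64(141), np.int64(221)]
best (np.float64(0.8865116279069768), -4, 4, 0)
side 0.74 1368 2121 inside 0.0
```

```bash
python3 -m pendant '[{"rx":0,"ry":0,"rz":0,"dx":1.8,"dy":0.9,"dz":-0.1,"gripper":0},{"rx":0,"ry":0,"rz":0,"dx":1.8,"dy":0.9,"dz":0,"gripper":0},{"rx":0,"ry":0,"rz":0,"dx":1.2,"dy":0.6,"dz":0,"gripper":0},{"rx":0,"ry":0,"rz":0,"dx":0,"dy":0,"dz":0,"gripper":0}]'; python3 place.py 24 -.0640 .018
```

```text
time: 15.12
position: [0.4835, -0.0788, 0.1665]
tcp_rot: [0.697, 0.136, -0.688, -0.149]
ft_force: [0.5, -0.0, -1.4]
width: 0.0112
shift cm [1.67 0.49 0.45] turn deg [-0.05 -0.5  -0.68] t 15.12
end now in stand [-0.0604  0.0056  0.0346] tilt 23.3 F [ 0.5 -0.  -1.4] q [-0.59  0.26  1.69  0.35  1.43  0.91]
```

```bash
python3 -m pendant '[{"rx":0,"ry":-0.4,"rz":-0.6,"dx":0.8,"dy":0.2,"dz":0.4,"gripper":0},{"rx":0,"ry":0,"rz":0,"dx":0.7,"dy":0.2,"dz":0,"gripper":0},{"rx":0,"ry":0,"rz":0,"dx":0,"dy":0,"dz":0,"gripper":0}]'; python3 place.py 24 -.0640 .013; python3 chk.py
```

```text
time: 15.5
position: [0.4802, -0.0766, 0.1514]
tcp_rot: [0.694, 0.14, -0.689, -0.152]
ft_force: [-0.7, -0.5, -1.8]
width: 0.0111
shift cm [0.66 0.3  0.11] turn deg [-0.01 -0.2  -0.1 ] t 15.5
end now in stand [-0.0638  0.0016  0.0201] tilt 23.9 F [-0.7 -0.5 -1.8] q [-0.6   0.27  1.72  0.35  1.4   0.89]
scene 0.64 1805 2231 inside 1.0
[np.int64(247), np.int64(284), np.int64(165), np.int64(246)] [np.int64(244), np.int64(286), np.int64(165), np.int64(248)]
best (np.float64(0.8279816513761468), 0, 4, -4)
scene 0.59 961 2231 inside 0.0
side 0.93 1384 2019 inside 0.0
side 0.58 1643 2019 inside 0.99
[np.int64(265), np.int64(298), np.int64(163), np.int64(237)] [np.int64(262), np.int64(298), np.int64(162), np.int64(240)]
best (np.float64(0.8194097048524263), -4, 4, 4)
side 0.48 2581 2019 inside 0.08
```

View pics/chk.png

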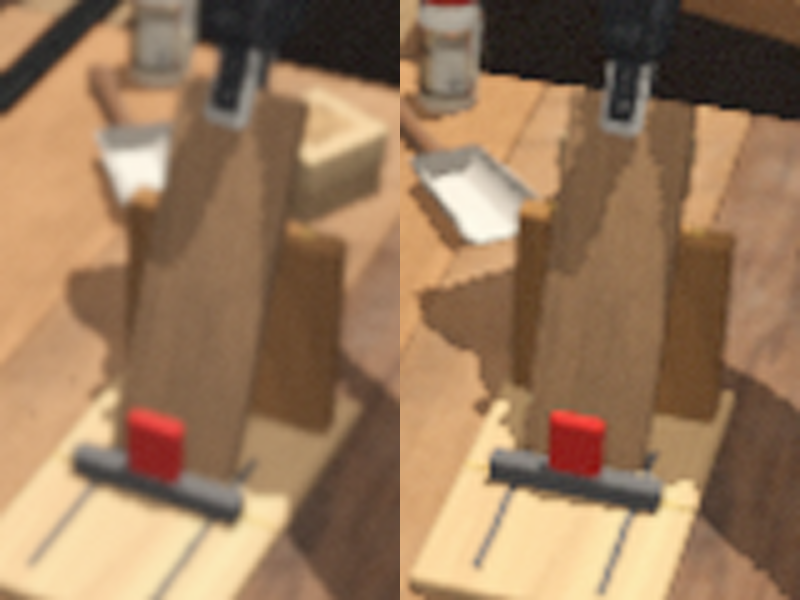

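The view shows the board's lower end behind the bar, clear of the panel and centred, with the bar still on the line. Next I'll lower it to contact.

```bash
python3 -m pendant '[{"rx":0,"ry":0,"rz":0,"dx":0.4,"dy":0.2,"dz":0.1,"gripper":0},{"rx":0,"ry":0,"rz":0,"dx":0,"dy":0,"dz":0,"gripper":0}]'; python3 place.py 24 -.0640 .013;python3 -m pendant '[{"rx":0,"ry":0,"rz":0,"dx":0.2,"dy":0.1,"dz":0,"gripper":0},{"rx":0,"ry":0,"rz":0,"dx":0,"dy":0,"dz":0,"gripper":0}]'; python3 place.py 24 -.0640 .013
```

```text
time: 15.95
position: [0.4798, -0.0772, 0.1475]
tcp_rot: [0.695, 0.14, -0.689, -0.152]
ft_force: [-0.2, 0.5, -1.1]
width: 0.0116
shift cm [0.33 0.08 0.06] turn deg [ 0.04 -0.29 -0.17] t 15.95
end now in stand [-0.0631  0.0013  0.0162] tilt 23.8 F [-0.2  0.5 -1.1] q [-0.6   0.27  1.72  0.35  1.39  0.88]
time: 16.2
position: [0.4803, -0.0777, 0.146]
tcp_rot: [0.695, 0.14, -0.688, -0.152]
ft_force: [-0.2, -0.5, -0.4]
width: 0.0118
shift cm [ 0.21 -0.02  0.11] turn deg [ 0.06 -0.36 -0.19] t 16.2
end now in stand [-0.0625  0.002   0.0146] tilt 23.8 F [-0.2 -0.5 -0.4] q [-0.6   0.27  1.73  0.35  1.39  0.88]
```

```bash
python3 -m pendant '[{"rx":0,"ry":0,"rz":0,"dx":0.25,"dy":0.0,"dz":0.1,"gripper":0},{"rx":0,"ry":0,"rz":0,"dx":0,"dy":0,"dz":0,"gripper":0}]'; python3 place.py 24 -.0640 .013
```

```text
time: 16.45
position: [0.4806, -0.0777, 0.1462]
tcp_rot: [0.697, 0.14, -0.687, -0.151]
ft_force: [-0.4, 0.1, -1.0]
width: 0.0113
shift cm [ 0.22 -0.02  0.15] turn deg [ 0.15 -0.56 -0.29] t 16.45
end now in stand [-0.0623  0.0028  0.0147] tilt 23.7 F [-0.4  0.1 -1. ] q [-0.6   0.27  1.73  0.35  1.38  0.88]
```

```bash
python3 -m pendant '[{"rx":0,"ry":0,"rz":0,"dx":0.4,"dy":0.0,"dz":0.1,"gripper":0},{"rx":0,"ry":0,"rz":0,"dx":0,"dy":0,"dz":0,"gripper":0}]'; python3 place.py 24 -.0640 .013
```

```text
time: 16.7
position: [0.4817, -0.078, 0.1463]
tcp_rot: [0.699, 0.139, -0.685, -0.149]
ft_force: [-1.0, 0.7, -0.7]
width: 0.0111
shift cm [ 0.25 -0.04  0.26] turn deg [ 0.28 -0.88 -0.46] t 16.7
end now in stand [-0.0616  0.0048  0.0147] tilt 23.5 F [-1.   0.7 -0.7] q [-0.6   0.27  1.73  0.36  1.38  0.88]
```

The board is resting on the base: z stays put at the predicted 14.7 mm. Now I'll release.

```bash
python3 -m pendant '[{"rx":0,"ry":0,"rz":0,"dx":0,"dy":0,"dz":0,"gripper":1.8},{"rx":0,"ry":0,"rz":0,"dx":0,"dy":0,"dz":0,"gripper":3},{"rx":0,"ry":0,"rz":0,"dx":0,"dy":0,"dz":0,"gripper":4.5},{"rx":0,"ry":0,"rz":0,"dx":0,"dy":0,"dz":0,"gripper":5},{"rx":0,"ry":0,"rz":0,"dx":0,"dy":0,"dz":0,"gripper":5},{"rx":0,"ry":0,"rz":0,"dx":-1,"dy":0.3,"dz":0,"gripper":5},{"rx":0,"ry":0,"rz":0,"dx":-3,"dy":0.3,"dz":0,"gripper":5},{"rx":0,"ry":0,"rz":0,"dx":-5,"dy":0,"dz":0,"gripper":5},{"rx":0,"ry":0,"rz":0,"dx":-5,"dy":0,"dz":0,"gripper":5},{"rx":0,"ry":0,"rz":0,"dx":-5,"dy":0,"dz":0,"gripper":5},{"rx":0,"ry":0,"rz":0,"dx":0,"dy":0,"dz":0,"gripper":5}]'
cat > fin.py <<'E'
from h import *
s=np.load("stand.npy"); print(get_obs()["position"])
for n in("scene","side"):
    p=read_camera(n)
    def hull(q): # q: tilt, end x, end y, yaw
        th,ex,ey,ya=q; u=np.array([np.sin(th),0,np.cos(th)]); N=np.array([np.cos(th),0,-np.sin(th)]); Y=np.array([0,1.,0])
        e=np.array([ex,ey,.012+.0065*np.sin(th)]); d=R.from_euler("z",ya).as_matrix()
        C=np.array([e+(d@(a*u+b*N+c*Y)) for a in(0,.2) for b in(-.0065,.0065) for c in(-.034,.034)])
        m=np.zeros((384,512),np.uint8); cv2.fillConvexPoly(m,cv2.convexHull(proj(p,world(s,C)).astype(np.float32)).round().astype(np.int32),1)
        return m>0
    h0=hull((np.radians(27.5),-.0695,0,0))
    for k in masks_of("board",p)[:4]:
        m=k["mask"]; 
        if (m&h0).sum()/m.sum()<.5: continue
        b=[]
        for t in range(18,36,1):
          for ex in(-.073,-.069,-.065,-.061):
            for ey in(-.006,0,.006,.012):
              for ya in(-8,-4,0,4,8):
                g=hull((np.radians(t),ex,ey,np.radians(ya))); b.append(((m&g).sum()/(m|g).sum(),t,ex,ey,ya))
        b.sort(reverse=True); print(n,round(k["p"],2),[tuple(np.round(x,3).tolist()) for x in b[:4]])
    print("tab",[np.round(d["at"],3).tolist() for d in spot_in("bar_tab",p)[:1]])
    for t in("spool","gift_box","tin"): print(t,[np.round(d["at"],3).tolist() for d in spot_in(t,p)[:1]])
    cv2.imwrite(f"pics/fin_{n}.png",p["color"][:,:,::-1])
    i=p["color"].astype(int); red=(i[...,0]>120)&(i[...,1]<80)&(i[...,2]<80); k=cv2.connectedComponentsWithStats(red.astype(np.uint8))
    print("red",[k[3][j].round(1).tolist() for j in range(1,k[0]) if k[2][j][4]>15],"pred tab",proj(p,world(s,[[-.083,.001,.048]])).round(1))
E
python3 fin.py
```

```text
time: 18.08
position: [0.4773, -0.1632, 0.3237]
tcp_rot: [0.699, 0.138, -0.686, -0.149]
ft_force: [-0.1, -0.4, -0.7]
width: 0.0499
[ 0.47725732 -0.16318814  0.32369376]
scene 0.68 [(0.881, 25.0, -0.065, 0.006, 0.0), (0.879, 29.0, -0.061, 0.006, 4.0), (0.879, 20.0, -0.061, 0.006, -4.0), (0.877, 18.0, -0.061, 0.006, -8.0)]
tab [[0.472, 0.008, 0.032]]
spool [[0.358, -0.286, 0.028]]
gift_box [[0.504, -0.318, 0.04]]
tin [[0.679, 0.091, 0.04]]
red [[256.0, 143.1], [337.1, 206.5], [253.6, 240.0], [23.0, 381.7]] pred tab [[254.2 239.2]]
side 0.86 [(0.877, 35.0, -0.065, 0.0, 4.0), (0.874, 35.0, -0.061, 0.0, 4.0), (0.874, 34.0, -0.061, 0.0, 4.0), (0.873, 34.0, -0.065, 0.0, 4.0)]
tab [[0.478, -0.002, 0.029]]
spool [[0.362, -0.289, 0.027]]
gift_box []
tin [[0.462, 0.009, 0.013]]
red [[249.2, 142.3], [331.4, 197.2], [273.9, 233.5], [127.2, 378.8]] pred tab [[273.1 232.5]]
```

```bash
python3 -m pendant '[{"rx":0,"ry":0,"rz":8,"dx":0,"dy":-5,"dz":0,"gripper":5},{"rx":0,"ry":0,"rz":8,"dx":0,"dy":-5,"dz":0,"gripper":5},{"rx":0,"ry":0,"rz":8,"dx":0,"dy":-4,"dz":0,"gripper":5},{"rx":0,"ry":0,"rz":0,"dx":0,"dy":-4,"dz":0,"gripper":5},{"rx":0,"ry":0,"rz":0,"dx":0,"dy":0,"dz":0,"gripper":5}]'
cat > gap.py <<'E'
from h import *
o=get_obs(); w=read_camera("wrist"); T=wristT(w,o); s=np.load("stand.npy")
cv2.imwrite("pics/gap.png",w["color"][:,:,::-1])
xs=np.arange(-.098,-.035,.002)
for y in(-.03,-.024,.024,.03):
    u=proj(w,world(s,np.c_[xs,np.full_like(xs,y),np.full_like(xs,.012)]),T)
    c=cv2.remap(w["color"],u[:,0].astype(np.float32)[None],u[:,1].astype(np.float32)[None],cv2.INTER_LINEAR)[0]
    print(y,u[0].round(),u[-1].round()," ".join(f"{int(1000*x)}:{v[0]},{v[2]}" for x,v in zip(xs,c)))
for k in masks_of("board",w)[:3]:
    m=k["mask"].astype(np.uint8); r=cv2.minAreaRect(np.argwhere(m)[:,::-1].astype(np.float32)); print(k["p"],m.sum(),r)
    f=cv2.approxPolyDP(max(cv2.findContours(m,0,2)[0],key=len),4,True)[:,0].tolist(); print(f)
for c,z in((( -.0745,0),.029),((-.0757,0),.012),((0,.06),.132),((0,-.06),.132)): print(c,proj(w,world(s,[[*c,z]]),T).round(1))
cam=np.linalg.inv(T)[:3,3]; print("cam",cam)
E
python3 gap.py
```

```text
time: 19.3
position: [0.4809, 0.0154, 0.3582]
tcp_rot: [0.711, -0.012, -0.703, -0.005]
ft_force: [-1.2, -0.9, 0.8]
width: 0.05
-0.03 [253. 172.] [290. 172.] -98:241,185 -96:242,187 -94:240,184 -92:230,167 -90:189,128 -88:142,105 -86:131,118 -83:146,138 -81:153,145 -79:157,148 -77:157,148 -75:146,133 -73:163,130 -71:211,158 -69:233,179 -67:236,183 -65:226,171 -63:179,134 -61:120,90 -59:96,66 -57:90,56 -55:89,52 -53:89,50 -51:87,49 -49:88,49 -47:89,50 -45:90,50 -43:91,51 -41:94,53 -39:95,54 -37:97,55 -35:97,55
-0.024 [253. 168.] [290. 168.] -98:251,198 -96:251,198 -94:251,197 -92:250,190 -90:229,156 -88:163,110 -86:139,104 -83:164,114 -81:178,118 -79:172,123 -77:158,133 -75:151,131 -73:189,140 -71:240,176 -69:251,194 -67:250,190 -65:227,153 -63:158,96 -61:101,57 -59:89,49 -57:90,50 -55:91,51 -53:91,52 -51:90,51 -49:90,51 -47:90,50 -45:90,51 -43:89,51 -41:91,52 -39:92,51 -37:94,52 -35:95,52
0.024 [253. 140.] [290. 140.] -98:251,193 -96:251,193 -94:251,191 -92:249,185 -90:233,155 -88:166,116 -86:134,120 -83:147,139 -81:154,145 -79:157,148 -77:157,148 -75:155,137 -73:196,145 -71:242,176 -
[... 359 characters left out ...]
5 -73:173,137 -71:217,161 -69:231,173 -67:229,171 -65:212,154 -63:151,103 -61:97,58 -59:86,48 -57:87,49 -55:88,49 -53:89,50 -51:90,50 -49:92,50 -47:94,52 -45:93,51 -43:93,52 -41:95,52 -39:95,53 -37:96,54 -35:95,54
0.97 3495 ((109.26300048828125, 109.45954132080078), (52.68782043457031, 99.52143096923828), 81.25383758544922)
[[63, 136], [76, 141], [135, 131], [158, 99], [95, 85]]
0.91 4772 ((318.25750732421875, 166.53076171875), (95.60447692871094, 60.688316345214844), 6.8090500831604)
[[274, 134], [277, 173], [351, 201], [362, 199], [364, 142]]
(-0.0745, 0) [[267.7 155.6]]
(-0.0757, 0) [[266.5 154.3]]
(0, 0.06) [[330.2 118.7]]
(0, -0.06) [[325.5 209. ]]
cam [0.54581665 0.01485523 0.53926996]
```

The gap between the bar face and the board's front lower corner is about 10 mm, over the 8 mm limit. I'll regrasp and shift the foot 6–7 mm towards the bar.

```bash
python3 -m pendant '[{"rx":0,"ry":0,"rz":-8,"dx":0,"dy":3,"dz":0,"gripper":5},{"rx":0,"ry":0,"rz":-8,"dx":0,"dy":4,"dz":0,"gripper":5},{"rx":0,"ry":0,"rz":-7.5,"dx":0,"dy":5,"dz":0,"gripper":5},{"rx":0,"ry":0,"rz":0,"dx":0,"dy":5,"dz":0,"gripper":5},{"rx":0,"ry":0,"rz":0,"dx":0,"dy":0,"dz":0,"gripper":5}]'; python3 place.py 23.5 -.0573 .0146
```

```text
time: 20.02
position: [0.4781, -0.1616, 0.3165]
tcp_rot: [0.699, 0.134, -0.685, -0.154]
ft_force: [-0.1, 0.7, 0.7]
width: 0.0501
shift cm [18.77 -0.47  0.4 ] turn deg [-0.5  -1.1   0.07] t 20.02
end now in stand [0.0219 0.0031 0.1848] tilt 23.6 F [-0.1  0.7  0.7] q [-0.73  0.23  1.35  0.33  1.81  0.91]
```

```bash
python3 -m pendant '[{"rx":-0.5,"ry":-1.1,"rz":0,"dx":4,"dy":-0.4,"dz":0.3,"gripper":5},{"rx":0,"ry":0,"rz":0,"dx":4,"dy":0,"dz":0,"gripper":5},{"rx":0,"ry":0,"rz":0,"dx":2,"dy":0,"dz":0,"gripper":5},{"rx":0,"ry":0,"rz":0,"dx":0,"dy":0,"dz":0,"gripper":5}]'; python3 place.py 23.5 -.0573 .0146
```

```text
time: 20.52
position: [0.4758, -0.1212, 0.2248]
tcp_rot: [0.694, 0.136, -0.69, -0.153]
ft_force: [-0.3, -0.4, 0.7]
width: 0.0499
shift cm [ 8.76 -0.45 -0.22] turn deg [-0.44 -0.24  0.03] t 20.52
end now in stand [-0.0183 -0.002   0.0932] tilt 23.5 F [-0.3 -0.4  0.7] q [-0.66  0.24  1.56  0.33  1.59  0.9 ]
```

```bash
python3 -m pendant '[{"rx":-0.4,"ry":-0.2,"rz":0,"dx":2,"dy":-0.45,"dz":-0.2,"gripper":5},{"rx":0,"ry":0,"rz":0,"dx":3,"dy":0,"dz":0,"gripper":5},{"rx":0,"ry":0,"rz":0,"dx":2,"dy":0,"dz":0,"gripper":5},{"rx":0,"ry":0,"rz":0,"dx":0,"dy":0,"dz":0,"gripper":5}]'; python3 place.py 23.5 -.0573 .0146
```

```text
time: 21.02
position: [0.4816, -0.0923, 0.1662]
tcp_rot: [0.697, 0.136, -0.688, -0.148]
ft_force: [0.6, -0.1, 1.0]
width: 0.0503
shift cm [ 2.22 -0.14  0.3 ] turn deg [ 0.04 -0.58 -0.3 ] t 21.02
end now in stand [-0.0466  0.0042  0.0342] tilt 23.2 F [ 0.6 -0.1  1. ] q [-0.61  0.26  1.68  0.34  1.43  0.89]
```

```bash
python3 -m pendant '[{"rx":0,"ry":-0.5,"rz":-0.3,"dx":1.2,"dy":-0.1,"dz":0.3,"gripper":5},{"rx":0,"ry":0,"rz":0,"dx":0.8,"dy":0,"dz":0,"gripper":5},{"rx":0,"ry":0,"rz":0,"dx":0,"dy":0,"dz":0,"gripper":0},{"rx":0,"ry":0,"rz":0,"dx":0,"dy":0,"dz":0,"gripper":0},{"rx":0,"ry":0,"rz":0,"dx":0,"dy":0,"dz":0,"gripper":0},{"rx":0,"ry":0,"rz":0,"dx":0,"dy":0,"dz":0,"gripper":0}]' 70; python3 place.py 24 -.065 .0196
```

```text
time: 21.78
position: [0.4808, -0.0847, 0.1502]
tcp_rot: [0.696, 0.138, -0.689, -0.149]
ft_force: [-0.5, 0.9, -1.9]
width: 0.0108
shift cm [ 0.3  -0.85  0.18] turn deg [ 0.08 -0.35 -0.6 ] t 21.77
end now in stand [-0.0546  0.0026  0.0184] tilt 23.4 F [-0.5  0.9 -1.9] q [-0.6   0.27  1.71  0.35  1.4   0.88]
```

```bash
sed -i 's/L=.1436/L=.1476/' place.py; python3 -m pendant '[{"rx":0,"ry":0,"rz":0,"dx":-0.8,"dy":-0.3,"dz":0,"gripper":0},{"rx":0,"ry":0,"rz":0,"dx":0,"dy":0,"dz":0,"gripper":0}]';  python3 place.py 26.5 -.066 .021
```

```text
time: 22.02
position: [0.4808, -0.086, 0.1591]
tcp_rot: [0.696, 0.137, -0.689, -0.148]
ft_force: [-0.3, 0.6, -1.1]
width: 0.011
shift cm [ 0.7  -0.12  0.19] turn deg [ 0.1  -0.35 -3.21] t 22.02
end now in stand [-0.0546  0.0027  0.0235] tilt 23.3 F [-0.3  0.6 -1.1] q [-0.61  0.26  1.7   0.34  1.42  0.89]
```

```bash
python3 -m pendant '[{"rx":0,"ry":-0.3,"rz":-3.2,"dx":0.4,"dy":-0.1,"dz":0.2,"gripper":0},{"rx":0,"ry":0,"rz":0,"dx":0,"dy":0,"dz":0,"gripper":0}]';  python3 place.py 26.5 -.067 .0149
```

```text
time: 22.28
position: [0.4796, -0.0851, 0.1559]
tcp_rot: [0.691, 0.156, -0.686, -0.166]
ft_force: [-0.3, 0.6, -1.5]
width: 0.0109
shift cm [0.98 0.04 0.06] turn deg [ 0.16 -0.16 -0.21] t 22.27
end now in stand [-0.0625  0.001   0.0236] tilt 26.3 F [-0.3  0.6 -1.5] q [-0.63  0.29  1.7   0.37  1.44  0.85]
```

```bash
python3 -m pendant '[{"rx":0,"ry":0,"rz":0,"dx":0.5,"dy":0,"dz":0.1,"gripper":0},{"rx":0,"ry":0,"rz":0,"dx":0.4,"dy":0,"dz":0,"gripper":0},{"rx":0,"ry":0,"rz":0,"dx":0,"dy":0,"dz":0,"gripper":0}]';  python3 place.py 26.5 -.067 .0149
```

```text
time: 22.65
position: [0.4802, -0.0834, 0.1491]
tcp_rot: [0.693, 0.154, -0.685, -0.163]
ft_force: [-0.8, -0.7, -0.9]
width: 0.0107
shift cm [ 0.29 -0.12  0.11] turn deg [ 0.27 -0.39 -0.62] t 22.65
end now in stand [-0.0632  0.0021  0.0163] tilt 25.9 F [-0.8 -0.7 -0.9] q [-0.63  0.29  1.71  0.37  1.42  0.85]
```

```bash
python3 -m pendant '[{"rx":0,"ry":-0.3,"rz":-1.2,"dx":0.2,"dy":-0.15,"dz":0.1,"gripper":0},{"rx":0,"ry":0,"rz":0,"dx":0.1,"dy":0,"dz":0,"gripper":0},{"rx":0,"ry":0,"rz":0,"dx":0,"dy":0,"dz":0,"gripper":0}]';  python3 place.py 26.5 -.067 .0149; sed -i 's/"pics\/gap.png"/"pics\/gap2.png"/' gap.py; python3 gap.py | head -8
```

```text
time: 23.02
position: [0.4804, -0.0831, 0.149]
tcp_rot: [0.691, 0.16, -0.684, -0.167]
ft_force: [-0.6, -1.4, 0.8]
width: 0.0106
shift cm [ 0.27 -0.09  0.14] turn deg [ 0.42 -0.27  0.25] t 23.02
end now in stand [-0.0655  0.0021  0.0171] tilt 26.8 F [-0.6 -1.4  0.8] q [-0.63  0.29  1.71  0.38  1.43  0.84]
-0.03 [232. 200.] [282. 207.] -98:167,138 -96:143,136 -94:146,140 -92:150,143 -90:151,143 -88:142,133 -86:154,115 -83:206,115 -81:231,131 -79:239,138 -77:237,137 -75:232,132 -73:230,132 -71:236,137 -69:239,139 -67:236,137 -65:230,132 -63:222,125 -61:221,124 -59:222,125 -57:215,121 -55:196,108 -53:156,87 -51:111,63 -49:107,54 -47:135,59 -45:139,61 -43:140,61 -41:140,60 -39:140,61 -37:139,60 -35:138,60
-0.024 [232. 195.] [282. 202.] -98:164,126 -96:143,134 -94:145,139 -92:150,143 -90:151,143 -88:142,133 -86:145,109 -83:195,109 -81:229,129 -79:240,140 -77:242,141 -75:240,140 -73:238,136 -71:237,136 -69:237,137 -67:236,136 -65:232,132 -63:224,125 -61:218,120 -59:216,119 -57:214,119 -55:203,114 -53:183,104 -51:141,81 -49:117,59 -47:132,57 -45:135,59 -43:136,60 -41:135,58 -39:136,59 -37:13
[... 322 characters left out ...]
7:234,104 -45:245,122 -43:216,99 -41:189,82 -39:186,79 -37:161,69 -35:132,57
0.03 [232. 148.] [284. 151.] -98:164,135 -96:144,136 -94:146,138 -92:149,140 -90:150,142 -88:140,132 -86:114,108 -83:68,65 -81:37,33 -79:60,37 -77:76,44 -75:76,43 -73:75,43 -71:75,43 -69:74,42 -67:73,42 -65:73,44 -63:104,69 -61:143,92 -59:142,93 -57:141,92 -55:148,91 -53:174,84 -51:210,90 -49:222,95 -47:219,93 -45:217,93 -43:220,94 -41:223,96 -39:227,99 -37:231,101 -35:237,105
0.78 6822 ((66.5, 110.0), (62.0, 133.0), 90.0)
[[0, 141], [110, 135], [120, 126], [133, 93], [98, 85], [0, 79]]
0.6 4166 ((257.0, 233.5), (177.0, 28.0), 90.0)
[[255, 145], [248, 147], [243, 188], [244, 318], [250, 322], [269, 314], [271, 198]]
```

```bash
python3 -m pendant '[{"rx":0,"ry":0,"rz":0,"dx":0,"dy":0,"dz":0,"gripper":1.6},{"rx":0,"ry":0,"rz":0,"dx":0,"dy":0,"dz":0,"gripper":2.5},{"rx":0,"ry":0,"rz":0,"dx":0,"dy":0,"dz":0,"gripper":4},{"rx":0,"ry":0,"rz":0,"dx":0,"dy":0,"dz":0,"gripper":5},{"rx":0,"ry":0,"rz":0,"dx":-1,"dy":0.2,"dz":0,"gripper":5},{"rx":0,"ry":0,"rz":0,"dx":-3,"dy":0.2,"dz":0,"gripper":5},{"rx":0,"ry":0,"rz":0,"dx":-5,"dy":0,"dz":0,"gripper":5},{"rx":0,"ry":0,"rz":0,"dx":-5,"dy":0,"dz":0,"gripper":5},{"rx":0,"ry":0,"rz":0,"dx":-5,"dy":0,"dz":0,"gripper":5}]' && python3 -m pendant '[{"rx":0,"ry":0,"rz":8,"dx":0,"dy":-5,"dz":0,"gripper":5},{"rx":0,"ry":0,"rz":9,"dx":0,"dy":-5,"dz":0,"gripper":5},{"rx":0,"ry":0,"rz":9,"dx":0,"dy":-4,"dz":0,"gripper":5},{"rx":0,"ry":0,"rz":0,"dx":0,"dy":-4,"dz":0,"gripper":5},{"rx":0,"ry":0,"rz":0,"dx":0,"dy":0,"dz":0,"gripper":5},{"rx":0,"ry":0,"rz":0,"dx":0,"dy":0,"dz":0,"gripper":5}]'; python3 gap.py
```

```text
time: 24.25
position: [0.4761, -0.1713, 0.3195]
tcp_rot: [0.688, 0.164, -0.686, -0.171]
ft_force: [0.1, -0.1, -0.5]
width: 0.0501
time: 25.0
position: [0.483, -0.0053, 0.3738]
tcp_rot: [0.712, -0.005, -0.702, -0.012]
ft_force: [0.4, -0.4, -0.4]
width: 0.0497
-0.03 [246. 172.] [281. 172.] -98:237,185 -96:237,186 -94:231,177 -92:199,145 -90:149,117 -88:137,125 -86:148,140 -83:155,147 -81:159,150 -79:159,149 -77:148,132 -75:136,101 -73:121,75 -71:104,61 -69:99,58 -67:101,56 -65:102,57 -63:101,57 -61:100,56 -59:100,56 -57:101,57 -55:102,57 -53:103,58 -51:105,59 -49:106,59 -47:107,60 -45:108,61 -43:109,61 -41:112,63 -39:114,63 -37:116,65 -35:115,64
-0.024 [246. 169.] [281. 169.] -98:252,200 -96:252,200 -94:248,188 -92:224,150 -90:171,109 -88:155,105 -86:164,116 -83:166,128 -81:166,143 -79:160,148 -77:142,127 -75:124,93 -73:111,66 -71:105,57 -69:102,56 -67:102,57 -65:102,57 -63:103,57 -61:102,56 -59:102,57 -57:102,58 -55:102,57 -53:102,58 -51:102,57 -49:105,59 -47:107,60 -45:107,60 -43:107,60 -41:108,60 -39:109,62 -37:111,61 -35:111,62
0.024 [245. 141.] [281. 141.] -98:241,168 -96:251,191 
[... 520 characters left out ...]
,74 -71:102,57 -69:98,53 -67:99,55 -65:100,56 -63:101,56 -61:101,56 -59:103,57 -57:104,57 -55:102,56 -53:103,57 -51:103,57 -49:102,57 -47:101,57 -45:100,57 -43:99,57 -41:99,56 -39:97,55 -37:93,54 -35:91,54
0.97 4226 ((301.65545654296875, 166.6525421142578), (91.08796691894531, 56.39506912231445), 6.581944942474365)
[[260, 136], [261, 173], [336, 199], [344, 197], [346, 145]]
0.94 3263 ((104.70269775390625, 112.71621704101562), (48.333309173583984, 98.47500610351562), 80.53767395019531)
[[59, 138], [69, 143], [133, 132], [153, 103], [88, 91]]
(-0.0745, 0) [[259.1 156.6]]
(-0.0757, 0) [[258.4 155.3]]
(0, 0.06) [[315.4 121. ]]
(0, -0.06) [[312.1 208.3]]
cam [ 0.54720553 -0.0095576   0.55514523]
```

```bash
python3 - <<'E'
from h import *
o=get_obs(); w=read_camera("wrist"); T=wristT(w,o); s=np.load("stand.npy")
xs=np.arange(-.096,-.0595,.0015)
for y in(-.058,-.043,.043,.058):
    u=proj(w,world(s,np.c_[xs,np.full_like(xs,y),np.full_like(xs,.012 if abs(y)>.05 else .029)]),T)
    c=cv2.remap(w["color"],u[:,0].astype(np.float32)[None],u[:,1].astype(np.float32)[None],cv2.INTER_LINEAR)[0]
    print(y," ".join(f"{1000*x:.0f}:{v[0]},{v[1]},{v[2]}" for x,v in zip(xs,c)))
# board side edges direction in stand frame (front lower corner line)
E
python3 fin.py
```

```text
-0.058 -96:251,248,194 -94:251,248,193 -93:251,248,193 -92:251,248,192 -90:251,248,192 -88:251,247,192 -87:251,247,192 -85:251,247,193 -84:251,248,193 -82:251,248,193 -81:251,248,192 -79:251,248,187 -78:250,247,173 -76:250,249,165 -75:251,250,175 -73:251,249,186 -72:251,248,192 -70:251,248,194 -69:251,248,193 -67:251,248,193 -66:251,248,192 -64:251,248,192 -63:251,247,192 -61:251,247,192 -60:251,248,191
-0.043 -96:252,251,201 -94:251,250,200 -93:249,248,195 -92:242,239,180 -90:214,208,152 -88:164,159,133 -87:149,146,134 -85:149,146,140 -84:154,150,145 -82:157,153,148 -81:158,155,149 -79:158,156,146 -78:162,161,138 -76:201,201,143 -75:233,233,164 -73:247,247,186 -72:251,250,198 -70:252,251,201 -69:252,251,201 -67:252,251,201 -66:252,251,201 -64:252,251,201 -63:252,250,200 -61:251,250,200 -60:251,250,200
0.043 -96:193,157,110 -94:219,189,133 -93:240,218,155 -92:239,219,158 -90:208,184,136 -88:151,138,117 -87:137,133,128 -85:147,144,139 -84:150,147,142 -82:153,149,145 -81:154,150,147 -79:149,146,141 -78:149,145,129 -76:179,172,127 -75:229,219,146 -73:249,239,169 -72:251,240,177 -70:251,
[... 545 characters left out ...]
23845  0.37319456]
scene 0.84 [(0.888, 19.0, -0.061, 0.006, -8.0), (0.887, 18.0, -0.061, 0.006, -8.0), (0.886, 20.0, -0.061, 0.006, -8.0), (0.878, 20.0, -0.061, 0.006, -4.0)]
tab [[0.478, 0.009, 0.033]]
spool [[0.362, -0.29, 0.03]]
gift_box [[0.504, -0.321, 0.039]]
tin [[0.68, 0.089, 0.044]]
red [[255.6, 143.1], [332.8, 206.9], [253.2, 240.8], [19.8, 381.8]] pred tab [[254.2 239.2]]
side 0.91 [(0.853, 26.0, -0.069, 0.0, 0.0), (0.852, 35.0, -0.069, 0.0, 4.0), (0.852, 34.0, -0.069, 0.0, 4.0), (0.85, 25.0, -0.065, 0.0, 0.0)]
tab [[0.478, 0.0, 0.029]]
spool [[0.361, -0.288, 0.03]]
gift_box []
tin [[0.676, 0.09, 0.042]]
red [[249.2, 142.3], [273.8, 233.8], [127.0, 378.7]] pred tab [[273.1 232.5]]
```

```bash
python3 - <<'E'
from h import *
o=get_obs(); w=read_camera("wrist"); T=wristT(w,o); s=np.load("stand.npy")
for t in(22,25,28,31):
    a=np.radians(t); e=np.array([-.012*0-.076+.013*np.cos(a),0,.012]); b=e+.2*np.array([np.sin(a),0,np.cos(a)])
    print(t,proj(w,world(s,[b+[0,.034,0],b-[0,.034,0]]),T).round(1).tolist())
print(cv2.approxPolyDP(max(cv2.findContours(masks_of("board",w)[0]["mask"].astype(np.uint8),0,2)[0],key=len),3,True)[:,0].tolist())
print(hand_in())
E
```

```text
22 [[334.9, 145.7], [331.7, 203.5]]
25 [[342.2, 145.3], [338.7, 202.5]]
28 [[349.0, 144.9], [345.3, 201.4]]
31 [[355.3, 144.4], [351.4, 200.2]]
[[58, 137], [69, 143], [131, 133], [154, 103], [149, 99], [88, 91]]
the job is handed in; nothing more can be done
None
```

I finished the job and handed it in. The tasting board leans on the back panel behind the foot bar, with the gripper let go and clear. The simulator gave no verdict.

- **Foot bar:** I pinched the red tab and slid the bar to the brass line while the board was still in the rack. In the last wrist picture the bar's face was within about 1 mm of the line.
- **Tab grasp:** My first attempt closed on nothing. The fingertips appear to sit about 30–38 mm behind the reported tool point, so I went lower and it held.
- **Board placement:** The first placing left about 10 mm between bar and board, over the 8 mm limit. I picked the board up again and set its lower end against the bar.
- **Last checks on the board:**
  - No gap to the bar was visible.
  - The lower end is parallel to the bar, and the board is square to the panel within the measurement.
  - Its lower end is within about 6 mm of the panel's middle.
  - It leans about 26–28 degrees from vertical, read from its top edge.
- **Checks that disagreed:**
  - Fitting the board's outline in the scene and side pictures does not pin the lean down; the scene fit gave about 19 degrees and the side fit 26. I trusted the top-edge reading.
  - In the last check for the lean, the network's first match was the green look-alike, so I used the board outline from a wrist picture just before.
- **Bystanders:** The spool and tin read within about 5 mm of their start. The gift box read about 16 mm off, probably because the board partly hides it; the arm never worked near it.

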